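Fit the latched test probe in its terminal

TASK

Free the test probe from its dock by squeezing the two buttons on its sides together, lift it out and stand it in the small rest, then let go and take it again by its two ends. Carefully lower its pin into the hole of the terminal, between the two guard walls, until the head sits fully down on the plate, and let go; leave the other small things nearby where they lie.

Things in the scene. Friction and masses are not known exactly. Their poses are not given: they have to be found in the camera images.
- probe: Cordless test probe, 80 g: grey box head 44 mm long (its x), 22 mm wide (its y), 44 mm tall; a round steel pin, 6 mm across, 20 mm long (last 4 mm tapered), points down from the middle of its underside. Origin: centre of the head's underside; z up. A spring button with a catch is on each long side (see the joints). The end faces (+x, -x; 22 mm wide) are plain: a place to hold it.
- button_a (a joint): Black button in the middle of the probe's +y side, 14 x 14 mm, centred 30 mm above the underside. Travel in m: 0 out (4.5 mm proud; 31 mm over both buttons), 0.0045 flush, 0.005 at most; 2 N at first, 4.5 N when flush. It carries a catch 4.5 to 9 mm above the underside, 3.5 mm out of the side, that locks under the dock's lip and is drawn in with the button.
- button_b (a joint): The same button with its catch on the probe's -y side, same values; both must be pressed flush together to free the probe.
- dock: Dock, fixed: grey plate 70 (its x) x 60 (its y) x 24 mm with a 9 mm bore, and two rails along its x whose bright lips, 25 mm apart, 10 to 15 mm above the plate (top 39 mm above the surface), hold the probe's catches; low end stops. The probe starts in it, pin down, underside on the plate, its x along the dock's x. Origin: centre of the underside.
- dock_hole (a point): centre of the dock's bore at the plate's top, 24 mm above the surface
- rest: Rest, fixed to the surface: plain aluminium post 36 x 36 mm, 24 mm tall, on a 56 x 56 x 2 mm dark foot, with a 22 mm deep bore of 11 mm (mouth bevelled 1.5 mm wide). The probe stands in it pin down with the head's underside on top, in any direction. Origin: centre of the underside.
- rest_hole (a point): centre of the rest's bore at its top, 24 mm above the surface
- terminal: Test terminal, fixed: aluminium plate 76 (its x) x 64 (its y) x 24 mm, through hole of 7.5 mm in the middle (2 mm bevel). Beside the hole two dark guard walls, 28 mm along x, 6 mm thick, 36 mm tall above the plate, 37 mm apart: the head fits only with its length along the terminal's x (either way round), buttons facing the walls, ends free. Origin: centre of the underside.
- terminal_hole (a point): centre of the terminal's hole at the plate's top, 24 mm above the surface; its axes are the terminal's
- clear_pot: small round pot 46 mm across, 16 mm tall, lying loose: leave it. Origin: centre of the underside
- die: low white round nylon die 29 mm across, 14 mm tall, lying loose: leave it. Origin: centre of the underside
- gauge: flat steel stem gauge 67 mm long, 14 mm wide, 8 mm thick, lying loose: leave it. Origin: centre of the underside

How it is judged:
By the outcome, as a careful person would: the job done as asked, in the order asked, and still so for the second after the job is handed in, with the robot touching nothing.
It also fails if it takes over 67 s, if anything falls off the work surface, if the arm or the gripper's body presses on something with over 40 N, if the wrist force passes 120 N, or if a joint passes its speed limit or range.

ROBOT

A 6-joint arm with a two-finger parallel gripper is mounted at the origin on a cart in front of the work surface, level with it; the furniture and walls round the work are solid. World frame = base frame: x ahead of the robot, y to its left, z up, the work surface at z = 0. Lengths are in m, angles in rad, forces in N, time in s.
With the tool pointing down it reaches from about 0.325 to 0.9 m from the base axis. Payload 6.1 kg.
Tool frame: the origin (TCP) lies midway between the tips of the shut fingers; the grasp point (between the pads) lies 19 mm behind it; z points along the fingers, y is the direction in which the jaws open and shut (so a half turn about z gives the same grasp; the last joint's range is limited). The gripper opens to 87 mm and grips with 3 to 60 N. Pads are 19 mm wide; open, the fingers measure 117 mm over their backs; the gripper's body (75 mm by 190 mm) begins 51 mm behind the grasp point.
Start: joints at [1.023, 0.22, 1.526, -0, 1.395, -0.126], TCP at [0.256, 0.57, 0.223] pointing down, gripper open.
Joint ranges: [-2.98, 2.98], [-0.91, 2.08], [0.09, 2.57], [-1.24, 4.39], [0.2, 2.65], [-2.68, 2.68]. Speed limits (rad/s): [2.57, 2.57, 3.01, 3.14, 3.14, 3.14].

INTERFACE

Orientations are given as a unit quaternion [w, x, y, z].
In Python, from rig import ctrl gives the robot as it stands.
- The arm moves only by the tool servo_tool, never from a script. Its arguments are lists of equal length, an entry for each row: "travel": the shift along the tool's x, y, z in m, a list of three; "roll": the turn about the tool's z in rad. In form: {"travel": [[tx, ty, tz], ...], "roll": [roll, ...]}. A call has 1 to 20 rows; each row shifts and turns the pose as measured when the row begins, along the tool's axes as they then stand; what a row does not reach is not made up. A row lasts 1/10 s, in which the tool goes at most 50 mm and 8.59 degrees, less where a joint would pass 70% of its speed; a pose out of reach is approached as far as the arm can. A call is refused whole if a number of a shift passes 0.05 or a number of a turn 0.15, either way. A call with a gripper value outside its range is refused whole. "jaw" is the gripper's target within -1 to 1 (shut at 1, half-way at 0, fully open at -1), set as the call begins (left out, the last holds). The fingers move at their own pace and stop on an object; the grip force is fixed at half the most. Time passes only in rows, so rows that do not move let the fingers close. It gives the time, the measured TCP pose, the force and the opening at its end, in the units of the state.
- ctrl.get_state(): the state, without advancing time (a new reading comes with each control period).
- ctrl.get_image(name): name is "scene" or "side" or "wrist"; returns the picture (400x640x3 uint8, blue, green, red); there is no depth.
- ctrl.get_calibration(name): a dict with "camera_matrix" (3x3 intrinsics, pixels), "k1" (the pictures are not rectified: a ray, as slopes to the right and down, at radius r is drawn at 1 + k1 r^2 times it, then the intrinsics apply), "T" (4x4, takes a point from camera to world coordinates). Camera axes: x right, y up, looking along -z (the intrinsics and any distortion apply to the point x, -y, -z); pixel columns grow to the right and rows downward; lengths in m; the calibration is good to about 2 mm. A picture is of the moment at which its call begins: read the wrist's pose just before it. get_calibration takes no time and is no camera call; for the wrist camera it gives the pose at the moment of the call.
- ctrl.job_done(): hands the job in, once; it reports no verdict.
The state is a dict: "clock": time; "qpos": joint angles; "joint_velocities": joint speeds; "tau": joint torques, N m; "tool_pos": TCP position; "eef_rot": TCP orientation; "contact_force": force on the tool from outside, world axes, zero at the start; "ft_torque": the same for the moment, N m; "opening": opening from 0.0 (shut) to 1.0 (fully open).
Only numpy, scipy, OpenCV 4.12 (cv2) and the standard library are available. Lean on these libraries where they do the work, as an engineer would, in place of code of your own. Each camera call takes 0.05 s, during which the arm holds its last target.

## Working session

There is one attempt and no reset: what is moved stays moved. The work goes in short steps, Python scripts to look and compute and a tool call to move; the robot and the scene stay as the last step left them, time stands still between calls to the robot, and variables do not carry over. Pictures are saved under pics/ and viewed, and the job is handed in when it is done.

Besides the shell and the picture viewer there is one more tool, called after "Emit:" as a command line: name --pt "numbers of a row" for each row, then --argument value for the rest. servo_tool: Moves the arm, as the interface text tells. Its arguments: {"type":"object","properties":{"travel":{"type":"array"},"roll":{"type":"array"},"jaw":{"type":"number"}},"required":["travel","roll"]}

```bash
ls; mkdir -p pics; cat > h.py <<'E'
import numpy as np, cv2
from rig import ctrl
def snap(cam,fn):
    C=ctrl.get_calibration(cam); im=ctrl.get_image(cam); cv2.imwrite('pics/'+fn+'.png',im)
    np.savez('pics/'+fn+'.npz',K=C['camera_matrix'],k1=C['k1'],T=C['T']); return im
def cal(fn):
    d=np.load('pics/'+fn+'.npz'); return d['K'],float(d['k1']),d['T']
def ray(fn,u,v):
    K,k1,T=cal(fn); x=(u-K[0,2])/K[0,0]; y=(v-K[1,2])/K[1,1]
    a,b=x,y
    for _ in range(20):
        s=1+k1*(a*a+b*b); a,b=x/s,y/s
    d=T[:3,:3]@np.array([a,-b,-1]); return T[:3,3],d
def onz(fn,u,v,z):
    o,d=ray(fn,u,v); return o+d*(z-o[2])/d[2]
def proj(fn,P):
    K,k1,T=cal(fn); p=T[:3,:3].T@(np.array(P)-T[:3,3]); a,b=p[0]/-p[2],-p[1]/-p[2]
    s=1+k1*(a*a+b*b); return np.array([K[0,0]*a*s+K[0,2],K[1,1]*b*s+K[1,2]])
def crop(fn,out,u0,v0,u1,v1,s):
    im=cv2.imread('pics/'+fn+'.png')[v0:v1,u0:u1]; cv2.imwrite('pics/'+out+'.png',cv2.resize(im,None,fx=s,fy=s,interpolation=cv2.INTER_CUBIC))
E
python3 - <<'E'
from h import *
for c in ['scene','side','wrist']: snap(c,c+'0'); print(c,cal(c+'0')[2].round(3).tolist(),cal(c+'0')[0].round(1).tolist(),cal(c+'0')[1])
print(ctrl.get_state())
E
```

```text
pics
scene [[0.92, 0.26, -0.293, 0.216], [-0.391, 0.651, -0.65, -0.561], [0.022, 0.713, 0.701, 0.65], [0.0, 0.0, 0.0, 1.0]] [[441.3, 0.0, 319.8], [0.0, 441.3, 200.7], [0.0, 0.0, 1.0]] -0.07728183419843448
side [[0.999, -0.005, -0.045, 0.464], [-0.041, 0.358, -0.933, -0.76], [0.02, 0.934, 0.357, 0.367], [0.0, 0.0, 0.0, 1.0]] [[425.3, 0.0, 323.4], [0.0, 425.3, 210.5], [0.0, 0.0, 1.0]] -0.04564644809635725
wrist [[0.409, -0.869, -0.279, 0.179], [0.912, 0.389, 0.128, 0.605], [-0.003, -0.306, 0.952, 0.385], [0.0, 0.0, 0.0, 1.0]] [[357.3, 0.0, 315.0], [0.0, 357.3, 200.8], [0.0, 0.0, 1.0]] -0.053755066398840944
{'clock': 0.15, 'qpos': array([ 1.02289619e+00,  2.21060445e-01,  1.52735311e+00,  2.53095094e-05,
        1.39470390e+00, -1.26078614e-01]), 'joint_velocities': array([-0.00111976, -0.00204136, -0.00196329,  0.00138426, -0.00031157,
        0.00082197]), 'tau': array([ 2.17499866e-03, -4.95191860e+01, -3.87884116e+01,  6.99087186e-02,
        5.30792191e-02, -7.71555619e-05]), 'tool_pos': array([0.25562012, 0.56980876, 0.22167643]), 'eef_rot': array([-2.63842349e-04,  2.09352683e-01,  9.77839901e-01, -7.15399789e-04]), 'contact_force': array([-0.44729343,  0.39220833, -0.18906712]), 'ft_torque': array([ 0.00291429, -0.06024113, -0.01824227]), 'opening': 1.0018329732813223}
```

View pics/scene0.png

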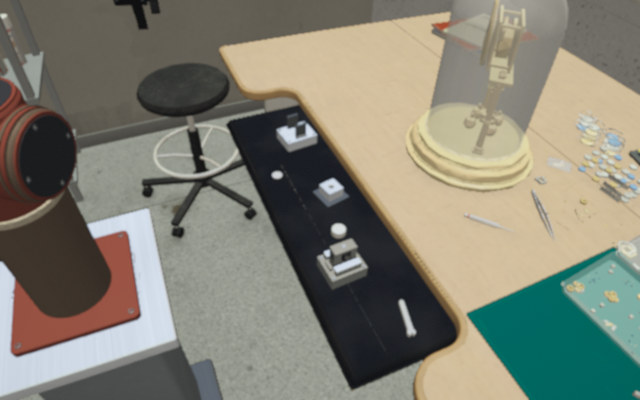

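View pics/side0.png

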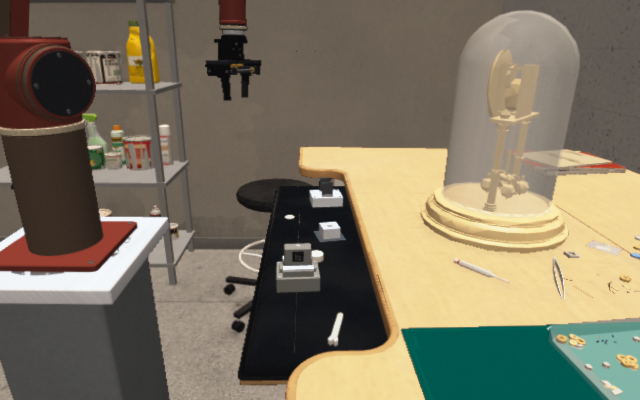

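View pics/wrist0.png

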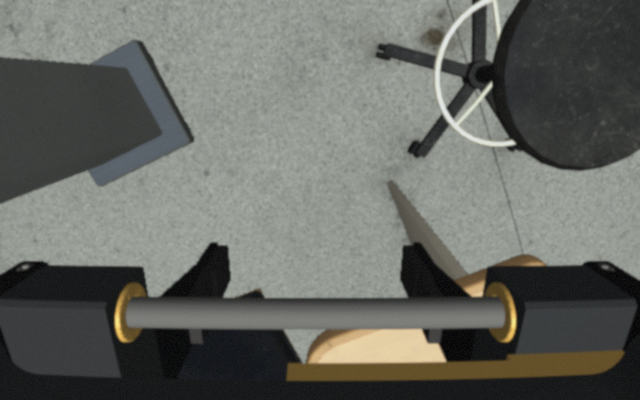

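```bash
python3 - <<'E'
from h import *
crop('scene0','c1',255,105,395,295,4); 
im=cv2.imread('pics/c1.png'); print(im.shape)
crop('scene0','c1a',300,210,400,295,8)
crop('scene0','c1b',255,105,375,210,6)
crop('side0','c2',255,170,355,300,4)
for n,u,v in [('dock',342,270),('rest',331,195),('term',297,140),('die?',277,175),('pot',339,230),('gauge',407,317)]:
    print(n,onz('scene0',u,v,0.012).round(3))
for n,u,v in [('dock',298,272),('rest',330,231),('term',326,199),('die?',290,217),('pot',316,256),('gauge',336,328)]:
    print(n,onz('side0',u,v,0.012).round(3))
E
```

```text
(760, 560, 3)
dock [ 0.45  -0.146  0.012]
rest [0.511 0.038 0.012]
term [0.513 0.243 0.012]
die? [0.427 0.14  0.012]
pot [ 0.485 -0.057  0.012]
gauge [ 0.509 -0.273  0.012]
dock [ 0.454 -0.124  0.012]
rest [0.518 0.049 0.012]
term [0.519 0.25  0.012]
die? [0.432 0.127 0.012]
pot [ 0.486 -0.065  0.012]
gauge [ 0.508 -0.28   0.012]
```

View pics/c1a.png

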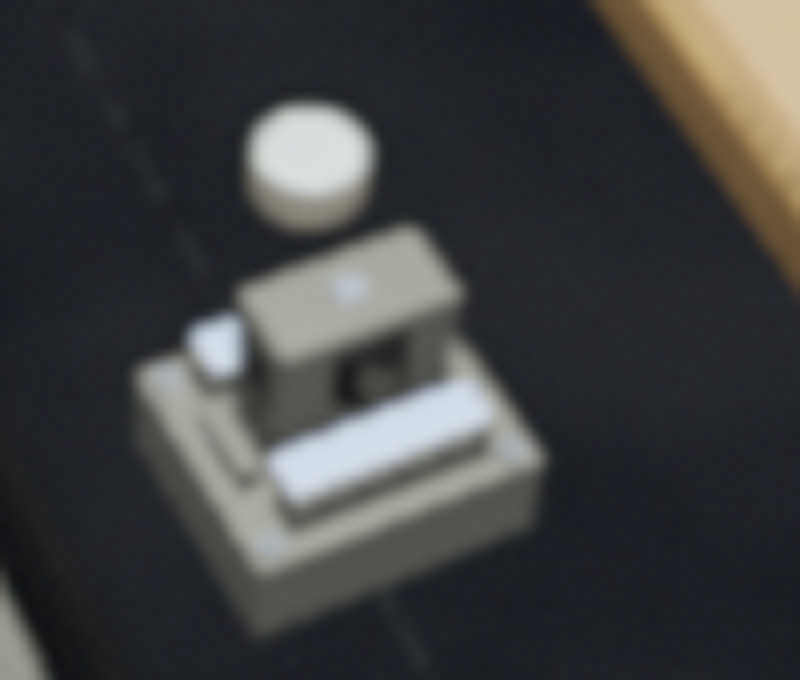

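View pics/c1b.png

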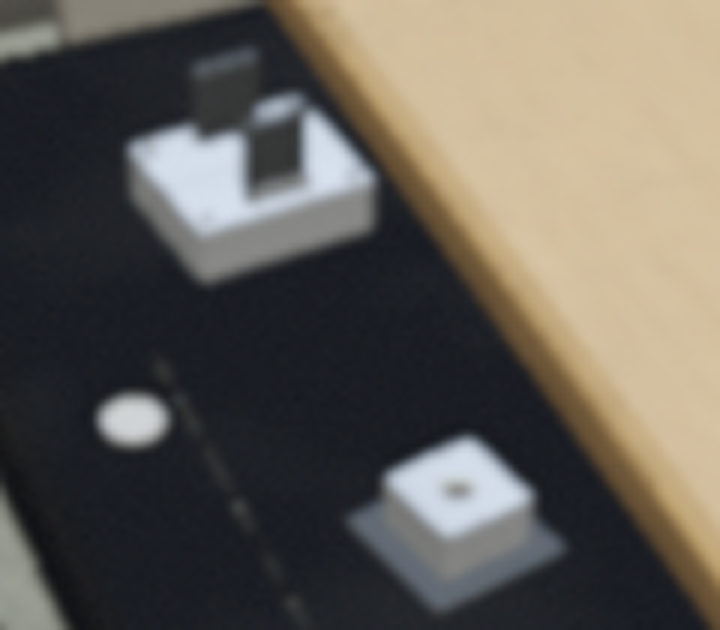

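View pics/c2.png

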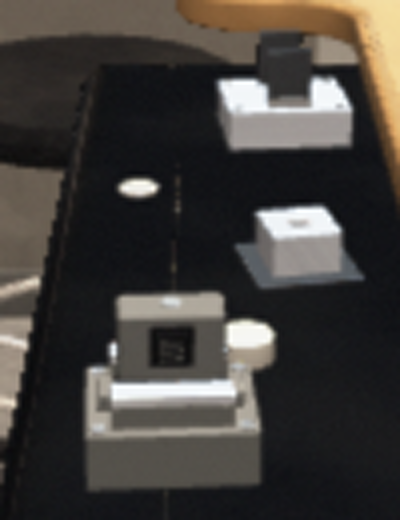

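```bash
python3 - <<'E'
from h import *
from scipy.spatial.transform import Rotation as R
f=lambda x,y,s,u0,v0:(x/s+u0,y/s+v0)
P=lambda L,s,u0,v0,z,c:np.array([onz(c,*f(x,y,s,u0,v0),z)[:2] for x,y in L]).round(4)
print('head',P([(238,292),(412,225),(465,293),(292,360)],8,300,210,.068,'scene0').tolist())
print('dock',P([(135,372),(262,575),(545,460)],8,300,210,.024,'scene0').tolist())
print('rest',P([(385,482),(466,435),(535,495),(450,540),(457,489)],6,255,105,.024,'scene0').tolist())
print('term',P([(128,150),(205,235),(376,182)],6,255,105,.024,'scene0').tolist())
print('side: dock front',P([(87,430),(260,428)],4,255,170,.024,'side0').tolist())
print('head',P([(118,295),(223,295)],4,255,170,.068,'side0').tolist())
print('rest',P([(262,243),(345,238),(332,207),(257,209),(302,223)],4,255,170,.024,'side0').tolist())
print('term',P([(230,115),(352,110),(345,78),(219,80)],4,255,170,.024,'side0').tolist())
s=ctrl.get_state();q=s['eef_rot'];M=R.from_quat(np.r_[q[1:],q[0]]).as_matrix();print(M.round(3))
E
```

```text
head [[0.4313, -0.1296], [0.474, -0.1266], [0.4762, -0.148], [0.4343, -0.1506]]
dock [[0.4167, -0.1095], [0.4206, -0.1704], [0.4909, -0.1662]]
rest [[0.4942, 0.0629], [0.5308, 0.0751], [0.5402, 0.0374], [0.5034, 0.0277], [0.5162, 0.0503]]
term [[0.4751, 0.2834], [0.4846, 0.2191], [0.5598, 0.2268]]
side: dock front [[0.4208, -0.1633], [0.4899, -0.1619]]
head [[0.4323, -0.1306], [0.4751, -0.1304]]
rest [[0.4971, 0.023], [0.5395, 0.0295], [0.5359, 0.0706], [0.496, 0.0675], [0.5187, 0.0488]]
term [[0.4843, 0.2167], [0.5596, 0.2273], [0.5604, 0.2907], [0.4783, 0.2847]]
[[-0.912  0.409 -0.001]
 [ 0.409  0.912 -0.001]
 [ 0.    -0.002 -1.   ]]
```

Emit:
servo_tool --pt "-0.039 -0.0274 0" --pt "-0.039 -0.0274 0" --pt "-0.039 -0.0274 0" --pt "-0.039 -0.0274 0" --pt "-0.039 -0.0274 0" --pt "-0.039 -0.0274 0" --pt "-0.039 -0.0274 0" --pt "-0.039 -0.0274 0" --pt "-0.039 -0.0274 0" --pt "-0.039 -0.0274 0" --pt "0 0 0" --roll '[0,0,0,0,0,0,0,0,0,0,0]'

```text
clock: 1.25
tool_pos: [0.5058, 0.1454, 0.2181]
eef_rot: [-0.001, 0.206, 0.978, -0.002]
contact_force: [-0.2, -0.4, -0.2]
opening: 0.997
```

```bash
python3 - <<'E'
from h import *
snap('wrist','w1'); s=ctrl.get_state(); print(s['clock'],s['tool_pos'],s['eef_rot'],s['qpos'])
for p in [(.519,.252,.024),(.518,.05,.024),(.454,-.139,.024)]: print(proj('w1',p))
E
```

```text
1.3 [0.50449613 0.14749078 0.21792571] [-0.00165663  0.20596944  0.97855587 -0.00150499] [ 1.35458150e-01 -1.11141614e-02  1.78556701e+00 -1.75553156e-03
  1.37127252e+00 -1.02007705e+00]
[418.41777132 142.65814708]
[238.81211284 217.79888809]
[ 64.2046498  231.91092354]
```

View pics/w1.png

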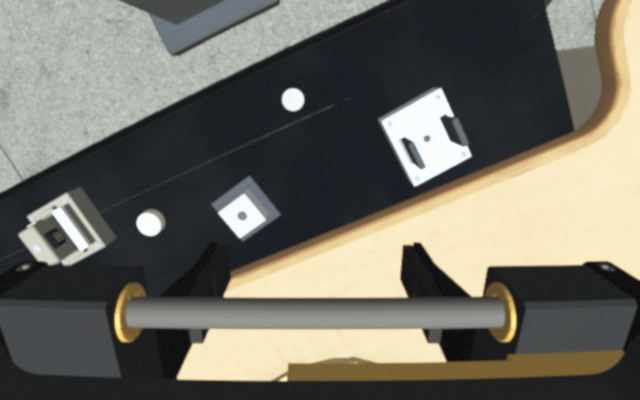

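```bash
python3 - <<'E'
from h import *
crop('w1','w1t',365,75,485,195,6); crop('w1','w1r',200,165,290,250,8)
E
```

```text
(no output)
```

View pics/w1t.png

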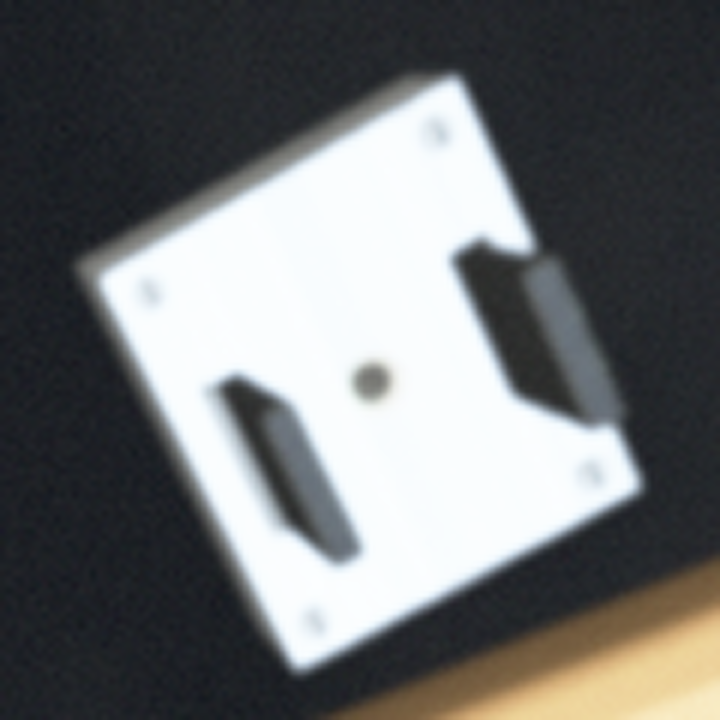

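View pics/w1r.png

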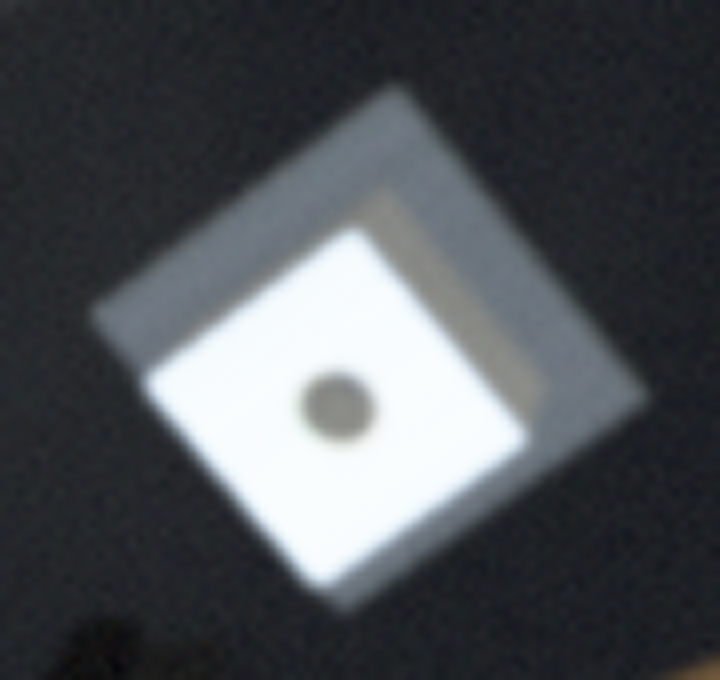

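```bash
python3 - <<'E'
from h import *
P=lambda L,s,u0,v0,z,c:np.array([onz(c,x/s+u0,y/s+v0,z)[:2] for x,y in L])
def show(n,C,h):
    print(n,C.round(4).tolist(),'mean',C.mean(0).round(4),'hole',h.round(4))
    for i in range(4):
        e=C[(i+1)%4]-C[i]; print('  len',np.hypot(*e).round(4),'ang',np.degrees(np.arctan2(e[1],e[0])).round(2))
C=P([(460,75),(642,487),(298,672),(97,272)],6,365,75,.024,'w1'); show('term',C,P([(371,381)],6,365,75,.024,'w1')[0])
C=P([(353,228),(527,437),(320,588),(147,382)],8,200,165,.024,'w1'); show('rest',C,P([(338,407)],8,200,165,.024,'w1')[0])
# edge wood height: compare scene & wrist
C=P([(30,230),(75,187),(113,240),(68,265)],1,0,0,.024,'w1');print(C)
for z in (0,.01,.02,.03):print(z,P([(540,158),(300,250)],1,0,0,z,'w1').round(3).tolist(),P([(330,143),(375,205)],1,0,0,z,'scene0').round(3).tolist())
E
```

```text
term [[0.4776, 0.2902], [0.5539, 0.2981], [0.5612, 0.2334], [0.4835, 0.2255]] mean [0.519  0.2618] hole [0.5184 0.2611]
  len 0.0768 ang 5.87
  len 0.0651 ang -83.58
  len 0.0781 ang -174.16
  len 0.065 ang 95.22
rest [[0.4961, 0.0677], [0.5315, 0.0757], [0.5399, 0.04], [0.5041, 0.0325]] mean [0.5179 0.054 ] hole [0.5175 0.0544]
  len 0.0363 ang 12.73
  len 0.0367 ang -76.76
  len 0.0366 ang -168.28
  len 0.0361 ang 102.74
[[ 0.43578261 -0.17559417]
 [ 0.41603338 -0.09610818]
 [ 0.48480069 -0.09206792]
 [ 0.48984503 -0.16023389]]
0 [[0.595, 0.376], [0.589, 0.089]] [[0.589, 0.217], [0.59, -0.012]]
0.01 [[0.59, 0.371], [0.585, 0.091]] [[0.583, 0.205], [0.584, -0.021]]
0.02 [[0.586, 0.365], [0.58, 0.093]] [[0.577, 0.193], [0.578, -0.029]]
0.03 [[0.582, 0.36], [0.576, 0.096]] [[0.572, 0.181], [0.573, -0.038]]
```

Emit:
servo_tool --pt "-0.0099 -0.0404 0" --pt "-0.0099 -0.0404 0" --pt "-0.0099 -0.0404 0" --pt "-0.0099 -0.0404 0" --pt "-0.0099 -0.0404 0" --pt "-0.0099 -0.0404 0" --pt "-0.0099 -0.0404 0" --pt "0 0 0.015" --pt "0 0 0.015" --pt "0 0 0.015" --pt "0 0 0.015" --pt "0 0 0" --roll '[0,0,0,0,0,0,0,-0.121,-0.121,-0.121,-0.121,0]'

```text
clock: 2.5
tool_pos: [0.4507, -0.134, 0.1546]
eef_rot: [-0.002, -0.051, 0.999, 0.002]
contact_force: [0.4, -0.0, -0.2]
opening: 1.002
```

```bash
python3 - <<'E'
from h import *
snap('wrist','w2'); s=ctrl.get_state(); print(s['clock'],s['tool_pos'],s['eef_rot'],s['qpos'])
E
```

```text
2.55 [ 0.45140899 -0.13422197  0.15577427] [-0.00166448 -0.04941136  0.99877486  0.00212668] [-0.45824806 -0.09062572  1.98251805  0.00220792  1.25467793 -2.12859934]
```

View pics/w2.png

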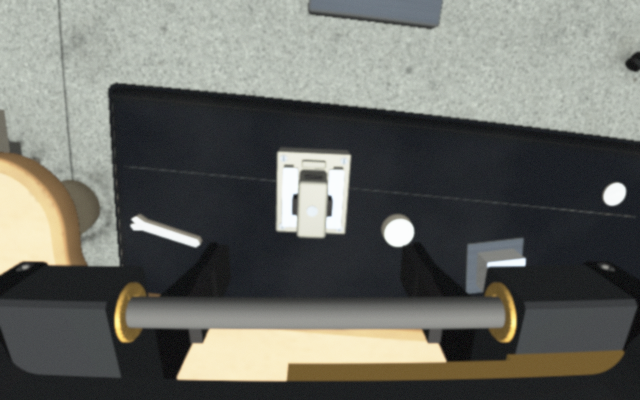

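```bash
python3 - <<'E'
from h import *
crop('w2','w2c',262,140,362,245,7)
E
```

```text
(no output)
```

View pics/w2c.png

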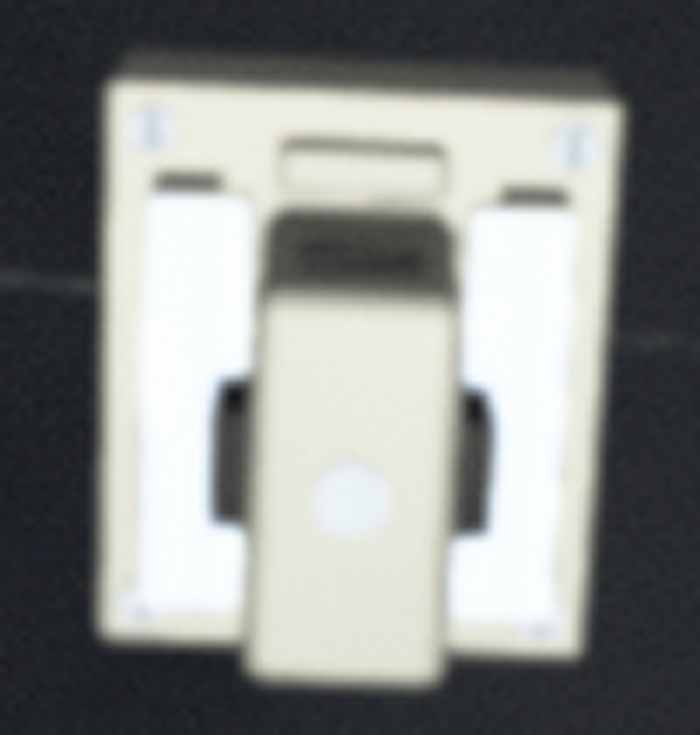

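```bash
python3 - <<'E'
from h import *
from scipy.spatial.transform import Rotation as R
P=lambda L,s,u0,v0,z,c:np.array([onz(c,x/s+u0,y/s+v0,z)[:2] for x,y in L])
def show(n,C):
    print(n,C.round(4).tolist(),'mean',C.mean(0).round(4))
    for i in range(4):
        e=C[(i+1)%4]-C[i]; print('  len',np.hypot(*e).round(4),'ang',np.degrees(np.arctan2(e[1],e[0])).round(2))
show('head',P([(262,295),(453,297),(443,687),(245,682)],7,262,140,.068,'w2'))
show('plate',P([(107,80),(624,100),(583,660),(98,640)],7,262,140,.024,'w2'))
s=ctrl.get_state();q=s['eef_rot'];M=R.from_quat(np.r_[q[1:],q[0]]).as_matrix();print(M.round(4)); print(np.degrees(np.arctan2(M[1,1],M[0,1])))
E
```

```text
head [[0.4333, -0.1466], [0.4316, -0.1269], [0.4751, -0.1231], [0.4766, -0.1445]] mean [ 0.4541 -0.1353]
  len 0.0197 ang 95.18
  len 0.0437 ang 5.01
  len 0.0215 ang -85.8
  len 0.0434 ang -177.33
plate [[0.4206, -0.1678], [0.4168, -0.1066], [0.4885, -0.1023], [0.492, -0.1639]] mean [ 0.4545 -0.1351]
  len 0.0613 ang 93.59
  len 0.0719 ang 3.44
  len 0.0617 ang -86.78
  len 0.0715 ang -176.86
[[-0.9951 -0.0987 -0.0035]
 [-0.0987  0.9951  0.0041]
 [ 0.0031  0.0044 -1.    ]]
95.66405834681348
```

Emit:
servo_tool --pt "-0.0028 -0.0013 0.03" --pt "0 0 0.03" --pt "0 0 0.03" --pt "0 0 0.015" --pt "0 0 0.006" --pt "0 0 0" --roll '[0.039,0,0,0,0,0]'

```text
clock: 3.15
tool_pos: [0.4606, -0.1323, 0.0486]
eef_rot: [0.004, -0.022, 1.0, 0.0]
contact_force: [-0.3, -0.3, -0.1]
opening: 1.001
```

```bash
python3 - <<'E'
from h import *
snap('wrist','w3'); s=ctrl.get_state(); print(s['clock'],s['tool_pos'],s['eef_rot'],s['contact_force'])
E
```

```text
3.2 [ 0.46111335 -0.13262132  0.0492464 ] [ 4.15161030e-03 -2.24459432e-02  9.99739429e-01 -1.30181578e-04] [-0.89690134 -0.57508554  0.03127786]
```

View pics/w3.png

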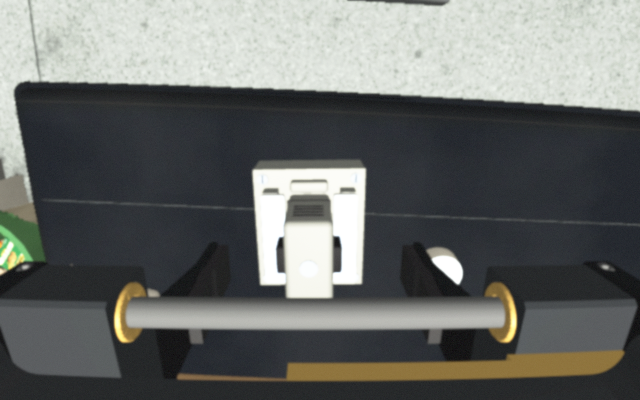

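Emit:
servo_tool --pt "0.0068 -0.0023 0.003" --pt "0 0 0.004" --pt "0 0 0" --pt "0 0 0" --roll '[-0.015,0,0,0]'

```text
clock: 3.6
tool_pos: [0.4566, -0.1365, 0.0455]
eef_rot: [0.007, -0.03, 1.0, -0.002]
contact_force: [0.2, 0.7, -0.2]
opening: 1.0
```

```bash
python3 - <<'E'
from h import *
snap('wrist','w4'); s=ctrl.get_state(); print(s['clock'],s['tool_pos'],s['eef_rot'],s['contact_force'])
snap('side','s4');crop('w4','w4c',170,140,470,345,2.6);crop('s4','s4c',230,170,380,300,5)
E
```

```text
3.65 [ 0.45667281 -0.13655977  0.04552199] [ 0.0070803  -0.0299729   0.99952414 -0.00172974] [0.35907132 0.56214791 0.45800992]
```

View pics/w4c.png

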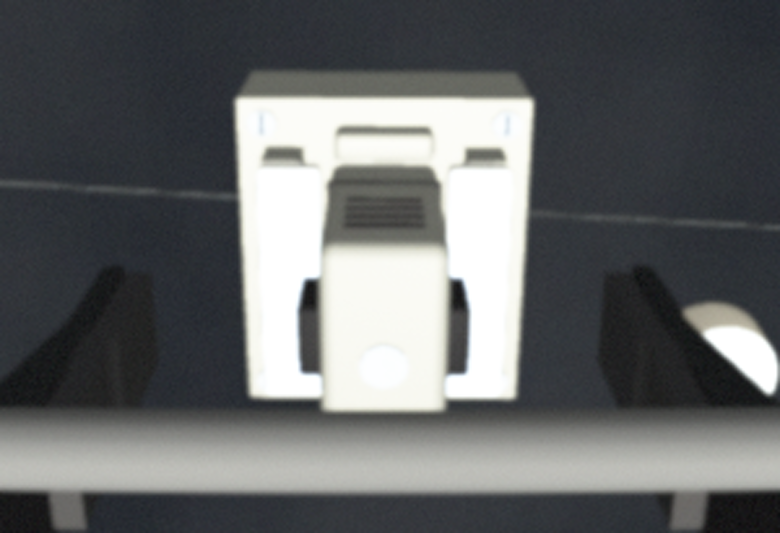

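View pics/s4c.png

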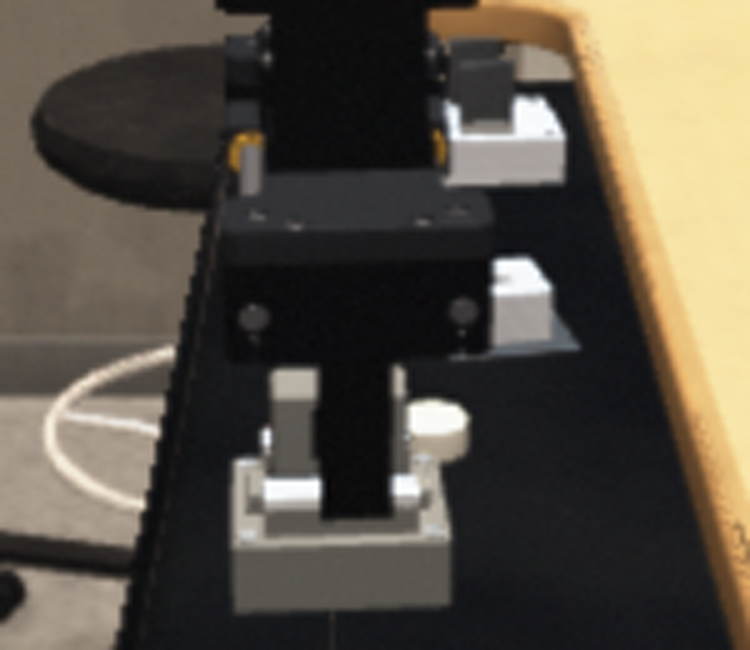

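```bash
python3 - <<'E'
from h import *
c,s=np.cos(.06),np.sin(.06)
for p in [(-.035,-.03,.024),(.035,-.03,.024),(-.022,-.011,.068),(.022,-.011,.068),(-.022,.0,.068)]:
    q=np.array([.4543+c*p[0]-s*p[1],-.1352+s*p[0]+c*p[1],p[2]]); print(p,((proj('s4',q)-[230,170])*5).round(1), ((proj('w4',q)-[170,140])*2.6).round(1))
t=np.array([.4567,-.1366,.0455])
yv=np.array([-.06,.998,0])
for k in(-.0435,-.0585): print(((proj('s4',t+k*yv)-[230,170])*5).round(1))
for k in(-.0435,.0435): print(((proj('w4',t+k*yv)-[170,140])*2.6).round(1))
E
```

```text
(-0.035, -0.03, 0.024) [234.2 543.7] [237.3 100.1]
(0.035, -0.03, 0.024) [453.5 536.7] [252.4 395.7]
(-0.022, -0.011, 0.068) [272.4 391.6] [317.2 246.9]
(0.022, -0.011, 0.068) [410.1 388.1] [322.6 470.7]
(-0.022, 0.0, 0.068) [271.9 376.6] [384.4 247.1]
[354.1 503.6]
[356.7 527.8]
[154.  312.8]
[598.2 314. ]
```

Emit:
servo_tool --pt "0.002 0.0014 0.003" --pt "0 0 0" --pt "0 0 0" --roll '[0,0,0]'

```text
clock: 4.0
tool_pos: [0.4546, -0.1352, 0.0423]
eef_rot: [0.007, -0.03, 1.0, -0.002]
contact_force: [-0.4, -0.3, 0.5]
opening: 0.998
```

Good. Close.

Emit:
servo_tool --pt "0 0 0" --pt "0 0 0" --pt "0 0 0" --pt "0 0 0" --pt "0 0 0" --pt "0 0 0" --pt "0 0 0" --pt "0 0 0" --roll '[0,0,0,0,0,0,0,0]' --jaw 1

```text
clock: 4.8
tool_pos: [0.4546, -0.1352, 0.0423]
eef_rot: [0.007, -0.03, 1.0, -0.002]
contact_force: [-0.3, -0.7, 1.5]
opening: 0.354
```

```bash
python3 - <<'E'
from h import *
snap('wrist','w5'); s=ctrl.get_state(); print(s['clock'],s['tool_pos'],s['eef_rot'],s['contact_force'],s['opening']*87)
crop('w5','w5c',170,140,470,345,2.6)
E
```

```text
4.85 [ 0.45463711 -0.13518363  0.04231837] [ 0.00710272 -0.02993888  0.999525   -0.00173136] [-0.01766735 -0.32217542  0.40666398] 26.83893376231092
```

View pics/w5c.png

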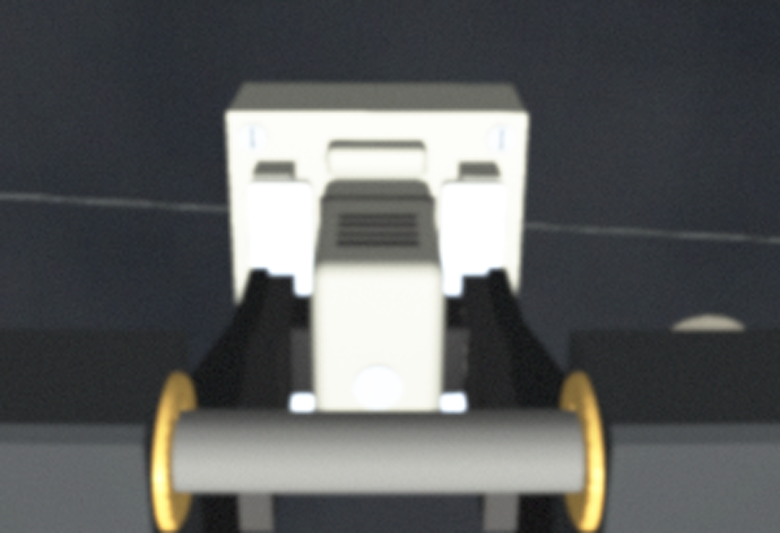

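Still closing slowly (opening ~30 mm); give it more time.

Emit:
servo_tool --pt "0 0 0" --pt "0 0 0" --pt "0 0 0" --pt "0 0 0" --roll '[0,0,0,0]'

```text
clock: 5.25
tool_pos: [0.4546, -0.1352, 0.0423]
eef_rot: [0.007, -0.03, 1.0, -0.002]
contact_force: [-0.5, -0.3, 0.9]
opening: 0.249
```

Emit:
servo_tool --pt "0 0 -0.004" --pt "0 0 -0.006" --pt "0 0 -0.006" --pt "0 0 -0.008" --pt "0 0 -0.01" --roll '[0,0,0,0,0]'

```text
clock: 5.75
tool_pos: [0.4528, -0.1344, 0.0774]
eef_rot: [0.006, -0.03, 1.0, -0.001]
contact_force: [-1.0, -0.5, -0.3]
opening: 0.251
```

```bash
python3 - <<'E'
from h import *
snap('side','s6'); s=ctrl.get_state(); print(s['clock'],s['tool_pos'],s['eef_rot'],s['contact_force'],s['opening']*87)
crop('s6','s6c',230,170,380,300,5)
E
```

```text
5.8 [ 0.45413216 -0.13503492  0.07946898] [ 0.00697515 -0.0299726   0.99952501 -0.0016564 ] [ 1.23024188 -0.12977389  0.99409173] 21.621039435056737
```

View pics/s6c.png

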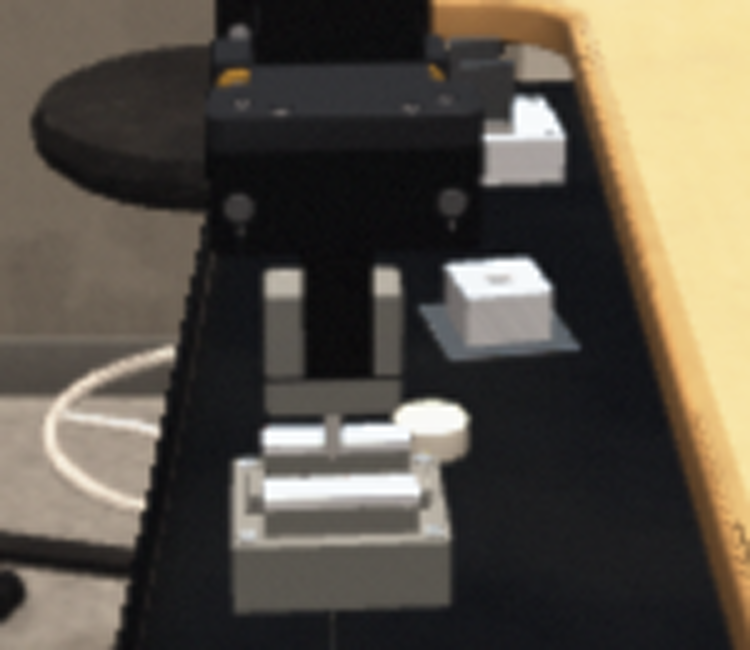

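Emit:
servo_tool --pt "0 0 -0.02" --pt "-0.0173 0.0215 -0.015" --pt "-0.0173 0.0215 -0.006" --pt "-0.0173 0.0215 0" --pt "-0.0173 0.0215 0" --pt "-0.0173 0.0215 0" --pt "-0.0173 0.0215 0" --pt "0 0 0" --pt "0 0 0" --roll '[0,0,0,0,0,0,0,0,0]'

```text
clock: 6.7
tool_pos: [0.5558, 0.0039, 0.1302]
eef_rot: [0.012, -0.029, 1.0, -0.003]
contact_force: [0.5, 0.7, -0.8]
opening: 0.253
```

```bash
python3 - <<'E'
from h import *
snap('wrist','w7'); s=ctrl.get_state(); print(s['clock'],s['tool_pos'],s['eef_rot'],s['contact_force'],s['opening']*87)
print(proj('w7',(.5175,.0544,.024)),proj('w7',(.454,-.135,.024)))
E
```

```text
6.75 [0.55589634 0.00379256 0.13028266] [ 0.01212432 -0.02860417  0.99951276 -0.00300649] [ 0.27587524  1.35600953 -0.58550337] 21.540268981114483
[385.52224885 150.77865462] [128.37164754  47.37411255]
```

View pics/w7.png

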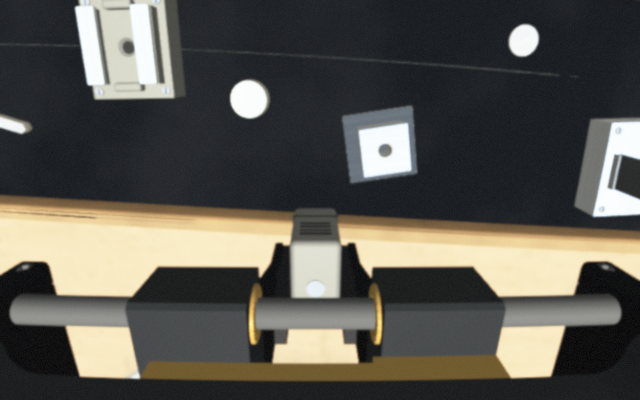

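Emit:
servo_tool --pt "0.0089 0.0132 0" --pt "0.0089 0.0132 0" --pt "0.0089 0.0132 0.01" --pt "0.0089 0.0132 0.01" --pt "0 0 0.015" --pt "0 0 0.015" --pt "0 0 0" --pt "0 0 0" --roll '[0,0,0,0,0,0,0,0]'

```text
clock: 7.55
tool_pos: [0.5096, 0.0581, 0.0769]
eef_rot: [0.011, -0.027, 1.0, -0.003]
contact_force: [1.4, -1.0, -0.9]
opening: 0.249
```

```bash
python3 - <<'E'
from h import *
s=ctrl.get_state(); print(s['clock'],s['tool_pos'],s['eef_rot'],s['contact_force'],s['opening']*87)
E
```

```text
7.55 [0.50955888 0.05807176 0.07685074] [ 0.01089651 -0.02684934  0.99957621 -0.00278817] [ 1.37350928 -1.0493894  -0.88789565] 21.639238347957964
```

Emit:
servo_tool --pt "-0.0077 -0.0041 0" --pt "0 0 0" --pt "0 0 0" --roll '[0,0,0]'

```text
clock: 7.85
tool_pos: [0.519, 0.0542, 0.0789]
eef_rot: [0.012, -0.027, 1.0, -0.003]
contact_force: [0.2, -0.4, -0.8]
opening: 0.25
```

```bash
python3 - <<'E'
from h import *
snap('side','s8');snap('scene','sc8');crop('s8','s8c',280,160,380,260,7);crop('sc8','sc8c',280,130,380,220,7)
s=ctrl.get_state(); print(s['clock'],s['tool_pos'],s['eef_rot'],s['contact_force'],s['opening']*87)
E
```

```text
7.95 [0.51904575 0.054169   0.07891283] [ 0.0123569  -0.02678184  0.99956058 -0.00294867] [ 0.43401173 -0.23942543 -0.65160526] 21.508081363918592
```

View pics/s8c.png

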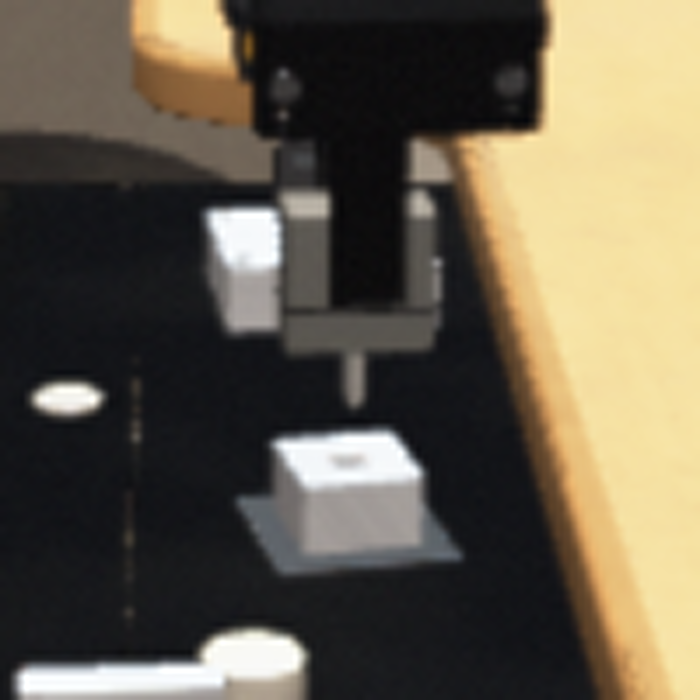

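View pics/sc8c.png

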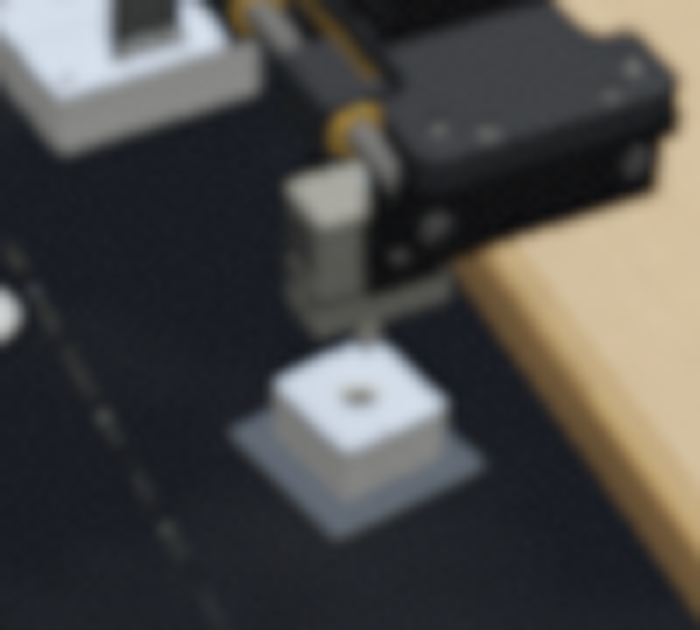

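Emit:
servo_tool --pt "0.0016 0.0002 0.005" --pt "0 0 0.005" --pt "0 0 0.005" --pt "0 0 0" --pt "0 0 0" --roll '[0,0,0,0,0]'

```text
clock: 8.45
tool_pos: [0.5174, 0.0541, 0.0623]
eef_rot: [0.012, -0.027, 1.0, -0.003]
contact_force: [0.9, -0.8, -0.5]
opening: 0.248
```

Emit:
servo_tool --pt "0 0.0002 0.005" --pt "0 0 0.005" --pt "0 0 0.004" --pt "0 0 0.003" --pt "0 0 0" --pt "0 0 0" --roll '[0,0,0,0,0,0]'

```text
clock: 9.05
tool_pos: [0.5176, 0.0543, 0.0435]
eef_rot: [0.012, -0.027, 1.0, -0.003]
contact_force: [-0.1, 0.5, -0.5]
opening: 0.256
```

Emit:
servo_tool --pt "0 0 0.0012" --pt "0 0 0" --pt "0 0 0" --roll '[0,0,0]'

```text
clock: 9.35
tool_pos: [0.5181, 0.0542, 0.0428]
eef_rot: [0.012, -0.027, 1.0, -0.003]
contact_force: [-0.4, 0.1, -0.7]
opening: 0.251
```

```bash
python3 - <<'E'
from h import *
snap('side','s9');crop('s9','s9c',280,160,380,260,7)
s=ctrl.get_state(); print(s['clock'],s['tool_pos'],s['eef_rot'],s['contact_force'],s['opening']*87)
E
```

```text
9.4 [0.518149   0.05425802 0.04275677] [ 0.01228938 -0.026646    0.99956513 -0.00291625] [ 0.0694787  -0.24566175 -0.3523334 ] 22.00867428734461
```

View pics/s9c.png

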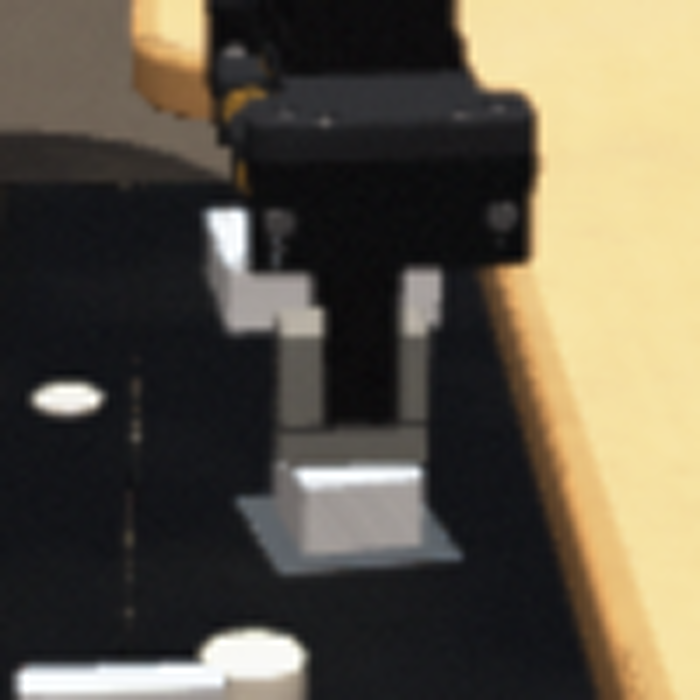

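Emit:
servo_tool --pt "0 0 0.0012" --pt "0 0 0" --pt "0 0 0" --roll '[0,0,0]'

```text
clock: 9.7
tool_pos: [0.5188, 0.0542, 0.0427]
eef_rot: [0.013, -0.027, 1.0, -0.003]
contact_force: [-0.4, 0.3, -1.1]
opening: 0.249
```

Emit:
servo_tool --pt "0 0 0" --pt "0 0 0" --pt "0 0 0" --pt "0 0 0" --pt "0 0 0" --roll '[0,0,0,0,0]' --jaw -0.4

```text
clock: 10.2
tool_pos: [0.5188, 0.0542, 0.0424]
eef_rot: [0.013, -0.027, 1.0, -0.003]
contact_force: [0.7, 0.6, 0.0]
opening: 0.615
```

```bash
python3 - <<'E'
from h import *
snap('side','s10');crop('s10','s10c',280,160,380,260,7)
s=ctrl.get_state(); print(s['clock'],s['tool_pos'],s['eef_rot'],s['contact_force'],s['opening']*87)
E
```

```text
10.25 [0.51880552 0.05418375 0.04240919] [ 0.012884   -0.02665278  0.99955719 -0.00301023] [ 0.38352193  0.82861491 -0.51563252] 57.00722311128742
```

View pics/s10c.png

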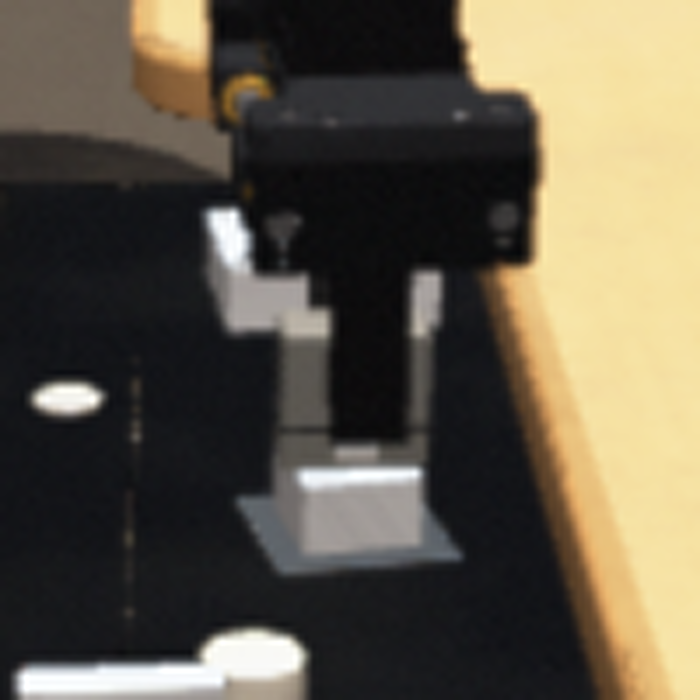

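Emit:
servo_tool --pt "0 0 -0.015" --pt "0 0 -0.03" --pt "0 0 -0.03" --pt "0 0 -0.03" --pt "0 0 -0.01" --pt "0 0 0" --pt "0 0 0" --pt "0 0 0" --pt "0 0 0" --pt "0 0 0" --pt "0 0 0" --pt "0 0 0" --pt "0 0 0" --pt "0 0 0" --pt "0 0 0" --pt "0 0 0" --roll '[0,0,0,0.143,0.143,0.143,0.143,0.143,0.143,0.143,0.143,0.143,0.143,0.143,0,0]'

```text
clock: 11.85
tool_pos: [0.5156, 0.0548, 0.1631]
eef_rot: [0.012, 0.71, 0.704, 0.008]
contact_force: [-0.6, 0.1, 0.5]
opening: 0.7
```

```bash
python3 - <<'E'
from h import *
snap('wrist','w11')
s=ctrl.get_state(); print(s['clock'],s['tool_pos'],s['eef_rot'],s['contact_force'],s['opening']*87,s['qpos'])
print(proj('w11',(.5184,.2611,.024)))
E
```

```text
11.9 [0.51563223 0.05479855 0.16316437] [0.01161544 0.71047109 0.7035867  0.0078533 ] [-0.23725653 -0.21685876  0.1092199 ] 60.62736092521513 [-0.04344658 -0.00566377  1.8864974  -0.00450896  1.23304345 -0.03227442]
[310.32328259 -87.18385284]
```

View pics/w11.png

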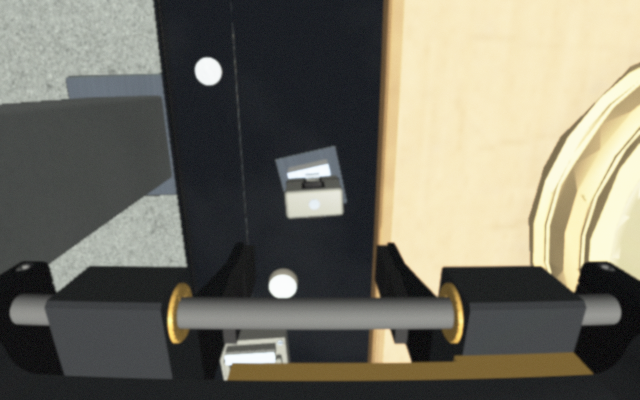

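```bash
python3 - <<'E'
from h import *
crop('w11','w11c',265,135,365,225,8)
E
```

```text
(no output)
```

View pics/w11c.png

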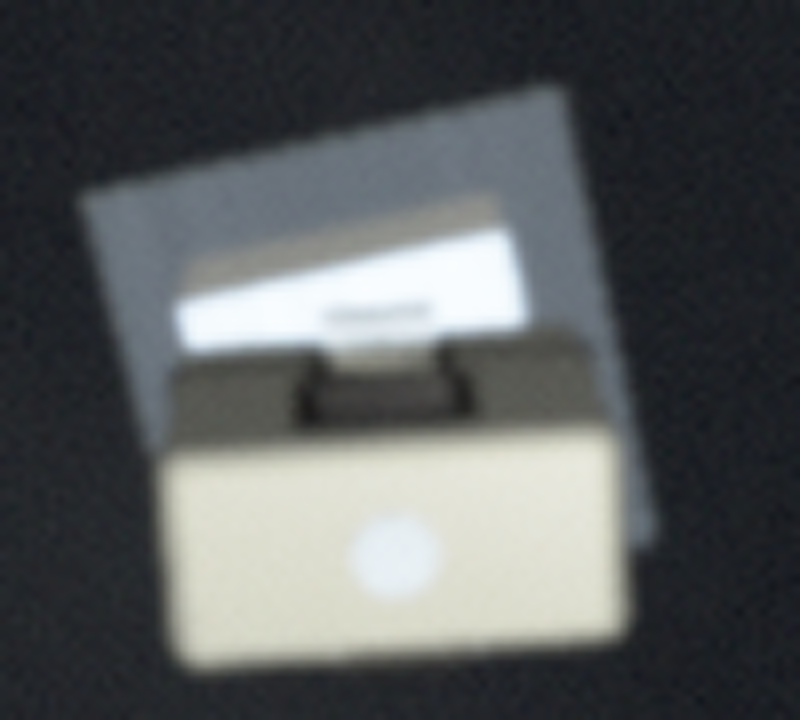

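```bash
python3 - <<'E'
from h import *
from scipy.spatial.transform import Rotation as R
C=np.array([onz('w11',x/8+265,y/8+135,.068)[:2] for x,y in [(162,452),(614,426),(632,642),(180,670),(396,556)]])
print(C.round(4).tolist(),C[:4].mean(0).round(4))
for i in range(4):
    e=C[(i+1)%4]-C[i]; print('  len',np.hypot(*e).round(4),'ang',np.degrees(np.arctan2(e[1],e[0])).round(2))
s=ctrl.get_state();q=s['eef_rot'];M=R.from_quat(np.r_[q[1:],q[0]]).as_matrix();print(M.round(4))
E
```

```text
[[0.4964, 0.0637], [0.5389, 0.0655], [0.541, 0.0438], [0.4974, 0.0418], [0.5183, 0.053]] [0.5184 0.0537]
  len 0.0426 ang 2.44
  len 0.0218 ang -84.6
  len 0.0437 ang -177.34
  len 0.022 ang 92.51
[[ 0.0098  0.9996  0.0275]
 [ 0.9999 -0.0097 -0.0055]
 [-0.0052  0.0276 -0.9996]]
```

Emit:
servo_tool --pt "0 -0.05 0" --pt "0 -0.05 0" --pt "0 0 0" --pt "0 0 0" --roll '[-0.062,0,0,0]'

```text
clock: 12.3
tool_pos: [0.4102, 0.0525, 0.1552]
eef_rot: [0.008, 0.683, 0.73, 0.004]
contact_force: [1.0, 0.8, 0.6]
opening: 0.704
```

```bash
cat >> h.py <<'E'
from scipy.spatial.transform import Rotation as R
def st():
    s=ctrl.get_state();q=s['eef_rot'];M=R.from_quat(np.r_[q[1:],q[0]]).as_matrix()
    print('t',round(s['clock'],2),'p',s['tool_pos'].round(4),'z',M[:2,2].round(4),'yaw_y',np.degrees(np.arctan2(M[1,1],M[0,1])).round(2),'F',s['contact_force'].round(1),'open',round(s['opening']*87,1),'q6',s['qpos'][5].round(2))
    return s,M
def go(px,py):
    s,M=st(); d=np.array([px-s['tool_pos'][0],py-s['tool_pos'][1]]); A=M[:2,:2]; print('tx,ty',np.linalg.solve(A,d).round(4))
E
python3 -c "
from h import *
go(.5184,.0537)"
```

```text
t 12.3 p [0.4102 0.0525 0.1552] z [ 0.0178 -0.005 ] yaw_y 3.77 F [1.  0.8 0.6] open 61.2 q6 -0.13
tx,ty [-0.0059  0.1081]
```

Emit:
servo_tool --pt "0 0.008 0" --pt "-0.001 0.012 0" --pt "-0.001 0.012 0" --pt "-0.001 0.012 0" --pt "-0.001 0.012 0" --pt "-0.001 0.012 0" --pt "-0.001 0.012 0" --pt "0 0.012 0" --pt "0 0.01 0" --pt "0 0.006 0" --pt "0 0 0" --roll '[0.014,0,0,0,0,0,0,0,0,0,0]'

```text
clock: 13.4
tool_pos: [0.5453, 0.0517, 0.162]
eef_rot: [0.014, 0.688, 0.725, 0.01]
contact_force: [-0.0, -0.6, -0.3]
opening: 0.695
```

```bash
python3 -c "
from h import *
go(.5184,.0537)"
```

```text
t 13.4 p [0.5453 0.0517 0.162 ] z [ 0.0336 -0.0054] yaw_y 3.04 F [-0.  -0.6 -0.3] open 60.5 q6 -0.1
tx,ty [ 0.0034 -0.0268]
```

Emit:
servo_tool --pt "0.001 -0.05 0" --pt "0.002 -0.05 0" --pt "0 -0.05 0" --pt "0 0 0" --pt "0 0 0" --roll '[0,0,0,0,0]'

```text
clock: 13.9
tool_pos: [0.3911, 0.0467, 0.1515]
eef_rot: [0.011, 0.688, 0.726, 0.007]
contact_force: [0.5, -0.3, -0.3]
opening: 0.697
```

```bash
python3 -c "
from h import *
go(.5184,.0537)"
```

```text
t 13.9 p [0.3911 0.0467 0.1515] z [ 0.0247 -0.005 ] yaw_y 3.07 F [ 0.5 -0.3 -0.3] open 60.6 q6 -0.13
tx,ty [1.000e-04 1.275e-01]
```

Emit:
servo_tool --pt "0 0.05 0" --pt "0 0.05 0" --pt "0 0.02 0" --pt "0 0 0" --pt "0 0 0" --roll '[0,0,0,0,0]'

```text
clock: 14.4
tool_pos: [0.5168, 0.0537, 0.1538]
eef_rot: [0.012, 0.688, 0.726, 0.007]
contact_force: [-0.2, -0.6, 0.3]
opening: 0.7
```

```bash
python3 -c "
from h import *
go(.5184,.0537)"
```

```text
t 14.4 p [0.5168 0.0537 0.1538] z [ 0.0273 -0.0052] yaw_y 3.09 F [-0.2 -0.6  0.3] open 60.9 q6 -0.1
tx,ty [-0.0001  0.0016]
```

Emit:
servo_tool --pt "0 -0.05 0" --pt "0 -0.05 0" --pt "0 -0.03 0" --pt "0 0 0" --pt "0 0 0" --pt "0 0.05 0" --pt "0 0.05 0" --pt "0 0.02 0" --pt "0 0 0" --pt "0 0 -0.005" --pt "0 -0.05 0" --pt "0 -0.05 0" --pt "0 -0.03 0" --pt "0 0 0" --pt "0 0 0" --pt "0 0.05 0" --pt "0 0.05 0" --pt "0 0.02 0" --pt "0 0 0" --pt "0 0 0" --roll '[0,0,0,0,0,0,0,0,0,0,0,0,0,0,0,0,0,0,0,0]'

```text
clock: 16.4
tool_pos: [0.4904, 0.0538, 0.1473]
eef_rot: [0.007, 0.688, 0.726, 0.004]
contact_force: [0.3, 0.3, -0.4]
opening: 0.702
```

```bash
python3 -c "
from h import *
go(.5184,.0537)"
```

```text
t 16.4 p [0.4904 0.0538 0.1473] z [ 0.0154 -0.0049] yaw_y 3.11 F [ 0.3  0.3 -0.4] open 61.1 q6 -0.1
tx,ty [-0.0016  0.028 ]
```

Emit:
servo_tool --pt "0 -0.05 0" --pt "0 -0.05 0" --pt "0 -0.02 0" --pt "0 0 0" --pt "0 0 0" --pt "0 0.05 0" --pt "0 0.05 0" --pt "0 0.03 0" --pt "0 0 0" --pt "0 0 -0.005" --pt "0 -0.05 0" --pt "0 -0.05 0" --pt "0 -0.03 0" --pt "0 0 0" --pt "0 0 0" --pt "0 0.05 0" --pt "0 0.05 0" --pt "0 0.04 0" --pt "0 0 0" --pt "0 0 0" --roll '[0,0,0,0,0,0,0,0,0,0,0,0,0,0,0,0,0,0,0,0]'

```text
clock: 18.4
tool_pos: [0.5084, 0.0561, 0.1415]
eef_rot: [0.004, 0.688, 0.726, 0.001]
contact_force: [-0.3, -0.7, 0.6]
opening: 0.698
```

```bash
python3 -c "
from h import *
go(.5184,.0537)"
```

```text
t 18.4 p [0.5084 0.0561 0.1415] z [ 0.0075 -0.0046] yaw_y 3.09 F [-0.3 -0.7  0.6] open 60.7 q6 -0.09
tx,ty [-0.003   0.0099]
```

Emit:
servo_tool --pt "-0.003 0.009 0.01" --pt "0 0 0.02" --pt "0 0 0.02" --pt "0 0 0" --pt "0 0 0" --roll '[0,0,0,0,0]'

```text
clock: 18.9
tool_pos: [0.5179, 0.0534, 0.0921]
eef_rot: [0.005, 0.688, 0.726, 0.002]
contact_force: [-0.3, 0.5, 0.5]
opening: 0.703
```

```bash
python3 -c "
from h import *
snap('wrist','w12')
go(.5184,.0537)"
```

```text
t 18.95 p [0.5177 0.0534 0.0921] z [ 0.0096 -0.0046] yaw_y 3.1 F [ 0.1 -0.7 -0.2] open 60.8 q6 -0.1
tx,ty [0.0003 0.0007]
```

View pics/w12.png

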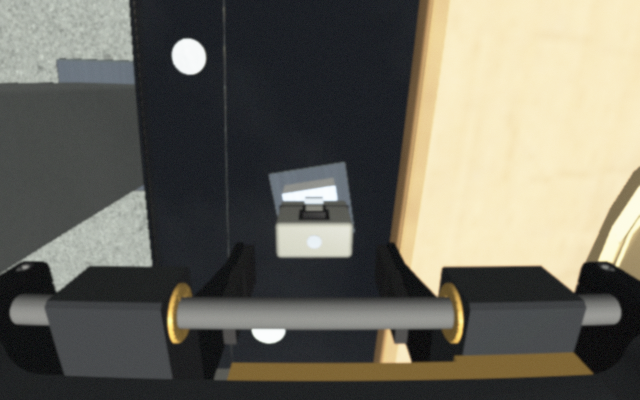

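```bash
python3 - <<'E'
from h import *
crop('w12','w12c',265,185,365,265,8)
E
```

```text
(no output)
```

View pics/w12c.png

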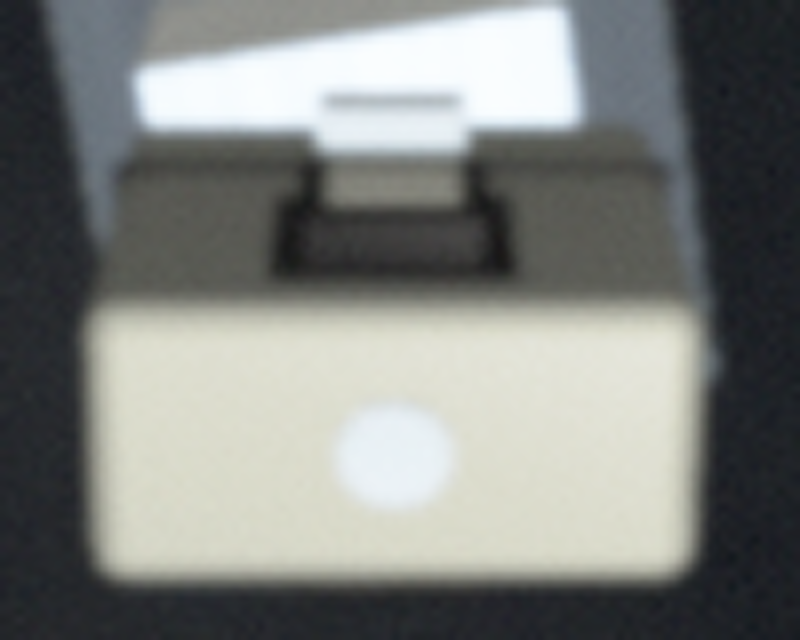

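```bash
python3 - <<'E'
from h import *
C=np.array([onz('w12',x/8+265,y/8+185,.068)[:2] for x,y in [(85,298),(702,298),(698,582),(92,584),(395,456)]])
print(C.round(4).tolist(),C[:4].mean(0).round(4))
for i in range(4):
    e=C[(i+1)%4]-C[i]; print('  len',np.hypot(*e).round(4),'ang',np.degrees(np.arctan2(e[1],e[0])).round(2))
E
```

```text
[[0.4958, 0.064], [0.5391, 0.0662], [0.5407, 0.0441], [0.4967, 0.0417], [0.5182, 0.053]] [0.5181 0.054 ]
  len 0.0433 ang 2.89
  len 0.0222 ang -85.68
  len 0.0441 ang -176.97
  len 0.0223 ang 92.38
```

Emit:
servo_tool --pt "-0.0002 0.0003 0.01" --pt "0 0 0.012" --pt "0 0 0.012" --pt "0 0 0.01" --pt "0 0 0.006" --pt "0 0 0" --pt "0 0 0" --roll '[0,0,0,0,0,0,0]'

```text
clock: 19.65
tool_pos: [0.5195, 0.0529, 0.0398]
eef_rot: [0.006, 0.688, 0.726, 0.003]
contact_force: [0.5, -0.3, 0.2]
opening: 0.699
```

```bash
python3 -c "
from h import *
go(.5182,.0538)"
```

```text
t 19.65 p [0.5195 0.0529 0.0398] z [ 0.0127 -0.0048] yaw_y 3.11 F [ 0.5 -0.3  0.2] open 60.8 q6 -0.1
tx,ty [ 0.0009 -0.0013]
```

Emit:
servo_tool --pt "0.0009 -0.0013 0.005" --pt "0 0 0.003" --pt "0 0 0" --pt "0 0 0" --roll '[0,0,0,0]'

```text
clock: 20.05
tool_pos: [0.519, 0.0538, 0.032]
eef_rot: [0.007, 0.688, 0.726, 0.003]
contact_force: [0.0, 0.2, 0.5]
opening: 0.7
```

```bash
python3 -c "
from h import *
go(.5182,.0538)"
```

```text
t 20.05 p [0.519  0.0538 0.032 ] z [ 0.0143 -0.0049] yaw_y 3.11 F [0.  0.2 0.5] open 60.9 q6 -0.1
tx,ty [ 0.     -0.0008]
```

Emit:
servo_tool --pt "0 -0.0006 0.001" --pt "0 0 0" --pt "0 0 0" --pt "0 0 0" --pt "0 0 0" --pt "0 0 0" --roll '[0,0,0,0,0,0]' --jaw 1

```text
clock: 20.65
tool_pos: [0.5187, 0.0537, 0.0315]
eef_rot: [0.007, 0.688, 0.726, 0.003]
contact_force: [0.1, -0.1, -0.5]
opening: 0.507
```

```bash
python3 -c "
from h import *
st()"
```

```text
t 20.65 p [0.5187 0.0537 0.0315] z [ 0.0152 -0.0049] yaw_y 3.11 F [ 0.1 -0.1 -0.5] open 44.1 q6 -0.1
```

Emit:
servo_tool --pt "0 0 -0.005" --pt "0 0 -0.01" --pt "0 0 -0.015" --pt "0 0 -0.02" --pt "0 0 -0.025" --pt "0 0 -0.015" --pt "0.03 0.002 0" --pt "0.04 0.002 0" --pt "0.04 0.002 0" --pt "0.03 0 0" --pt "0 0 0" --pt "0 0 0" --pt "0 0 0" --roll '[0,0,0,0,0,0,-0.025,-0.024,0,0,0,0,0]'

```text
clock: 21.95
tool_pos: [0.5135, 0.1981, 0.135]
eef_rot: [0.01, 0.67, 0.742, 0.007]
contact_force: [-0.1, -2.0, -0.6]
opening: 0.503
```

```bash
python3 -c "
from h import *
s,M=st();snap('wrist','w13');go(.5184,.2611);print(proj('w13',(.5184,.2611,.024)))"
```

```text
t 21.95 p [0.5135 0.1981 0.135 ] z [ 0.0244 -0.0039] yaw_y 5.9 F [-0.1 -2.  -0.6] open 43.7 q6 0.13
t 22.0 p [0.5136 0.1978 0.135 ] z [ 0.0244 -0.004 ] yaw_y 5.87 F [ 0.2  0.3 -1.6] open 44.2 q6 0.13
tx,ty [0.0625 0.0113]
[326.02606609 116.70188897]
```

View pics/w13.png

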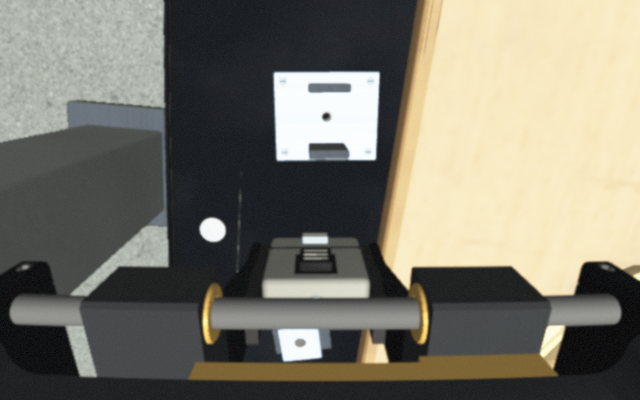

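Emit:
servo_tool --pt "0 -0.05 0" --pt "0 -0.05 0" --pt "0 -0.03 0" --pt "0 0 0" --pt "0 0 0" --pt "0 0.05 0" --pt "0 0.05 0" --pt "0 0.03 0" --pt "0 0 0" --pt "0 0 0" --pt "0 -0.05 0" --pt "0 -0.05 0" --pt "0 -0.03 0" --pt "0 0 0" --pt "0 0 0" --pt "0 0.05 0" --pt "0 0.05 0" --pt "0 0.03 0" --pt "0 0 0" --pt "0 0 0" --roll '[0,0,0,0,0,0,0,0,0,0,0,0,0,0,0,0,0,0,0,0]'

```text
clock: 24.0
tool_pos: [0.5155, 0.184, 0.1209]
eef_rot: [0.008, 0.676, 0.736, 0.0]
contact_force: [-0.3, -0.2, -1.0]
opening: 0.505
```

```bash
python3 -c "
from h import *
go(.5184,.2611)"
```

```text
t 24.0 p [0.5155 0.184  0.1209] z [ 0.012  -0.0099] yaw_y 4.88 F [-0.3 -0.2 -1. ] open 43.9 q6 0.13
tx,ty [0.0766 0.0095]
```

Emit:
servo_tool --pt "0.02 0.003 0" --pt "0.025 0.003 0" --pt "0.02 0.003 0" --pt "0.008 0.001 0" --pt "0 0 0" --pt "0 0 0" --roll '[-0.018,0,0,0,0,0]'

```text
clock: 24.6
tool_pos: [0.5157, 0.258, 0.1197]
eef_rot: [0.007, 0.67, 0.743, -0.001]
contact_force: [0.3, 1.0, -0.7]
opening: 0.503
```

```bash
python3 -c "
from h import *
go(.519,.2611)"
```

```text
t 24.6 p [0.5157 0.258  0.1197] z [ 0.0097 -0.0115] yaw_y 5.9 F [ 0.3  1.  -0.7] open 43.8 q6 0.24
tx,ty [0.0028 0.0036]
```

Emit:
servo_tool --pt "0.0028 0.0036 0.005" --pt "0 0 0.012" --pt "0 0 0.012" --pt "0 0 0.008" --pt "0 0 0" --pt "0 0 0" --roll '[0,0,0,0,0,0]'

```text
clock: 25.2
tool_pos: [0.5187, 0.2575, 0.0779]
eef_rot: [0.007, 0.671, 0.742, -0.003]
contact_force: [0.2, -0.1, -1.4]
opening: 0.505
```

```bash
python3 -c "
from h import *
go(.519,.2611)
snap('side','s14');snap('scene','sc14');crop('s14','s14c',285,140,375,220,8);crop('sc14','sc14c',260,80,350,160,8)"
```

```text
t 25.2 p [0.5187 0.2575 0.0779] z [ 0.007  -0.0133] yaw_y 5.73 F [ 0.2 -0.1 -1.4] open 43.9 q6 0.24
tx,ty [0.0035 0.0007]
```

View pics/s14c.png

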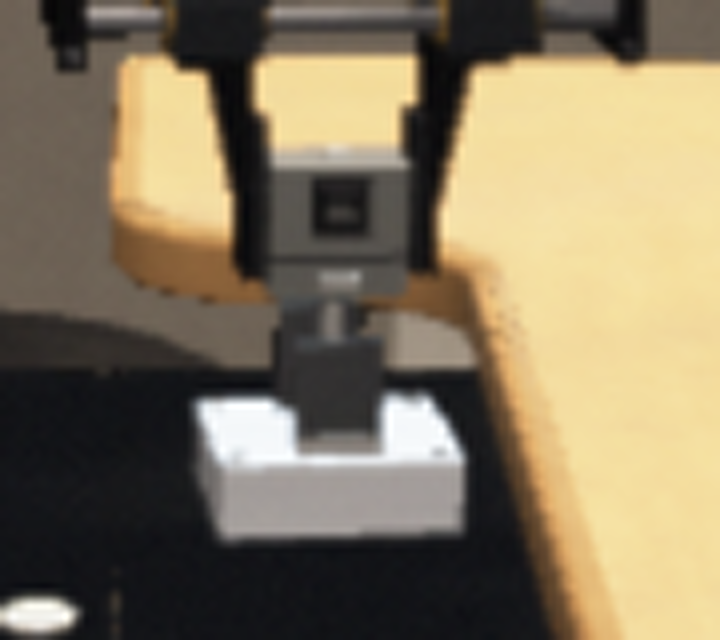

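View pics/sc14c.png

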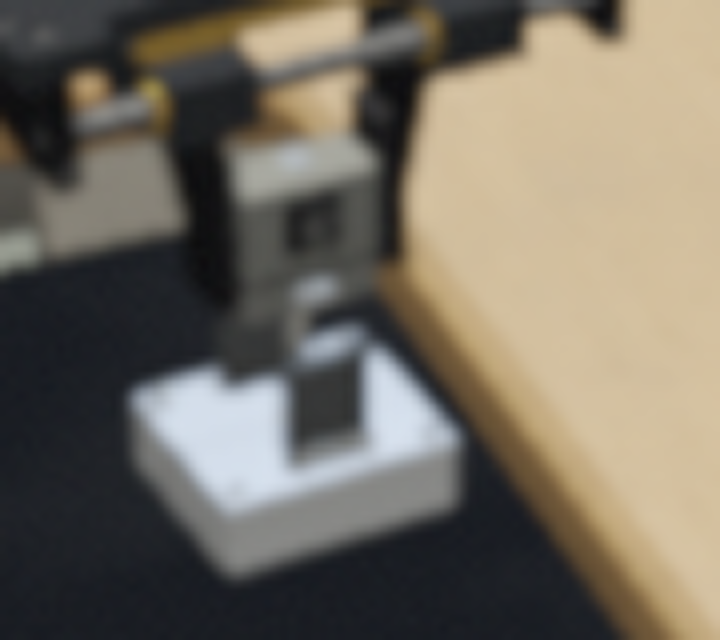

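```bash
python3 -c "
from h import *
f=lambda c,P,u0,v0:((proj(c,P)-[u0,v0])*8).round(1)
print('side pin top/tip',f('s14',(.5185,.2576,.0704),285,140),f('s14',(.5187,.2574,.0504),285,140))
print('side head top l/r', [f('s14',(.5185+d*.995,.2576+d*.1-.011,.1144),285,140) for d in(-.022,.022)])
print('plate front',[f('s14',(.5184+a*.9947-b*.1028,.2611+a*.1028+b*.9947,.024),285,140) for a,b in((-.038,-.032),(.038,-.032))])
print('scene plate',[f('sc14',(.5184+a*.9947-b*.1028,.2611+a*.1028+b*.9947,.024),260,80) for a,b in((-.038,-.032),(.038,-.032),(-.038,.032))])
print('scene head top',[f('sc14',(.5185+a*.995-b*.1,.2576+a*.1+b*.995,.1144),260,80) for a,b in((-.022,-.011),(.022,-.011),(-.022,.011),(.022,.011))])
"
```

```text
side pin top/tip [329.6 286.3] [328.8 348. ]
side head top l/r [array([262.7, 158.1]), array([406., 156.])]
plate front [array([218.3, 460.6]), array([461.9, 453.8])]
scene plate [array([223.8, 501.8]), array([452.3, 431.2]), array([131.5, 388.4])]
scene head top [array([238. , 192.7]), array([377.7, 154.6]), array([204.1, 155.3]), array([342.3, 118.3])]
```

```bash
python3 -c "
from h import *
crop('s14','s14d',308,150,344,206,14);crop('sc14','sc14d',272,92,322,147,14)"
```

```text
(no output)
```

View pics/s14d.png

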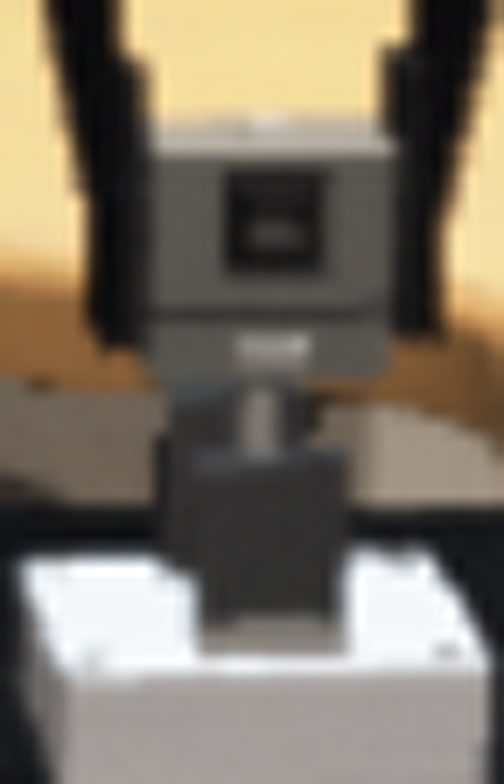

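View pics/sc14d.png

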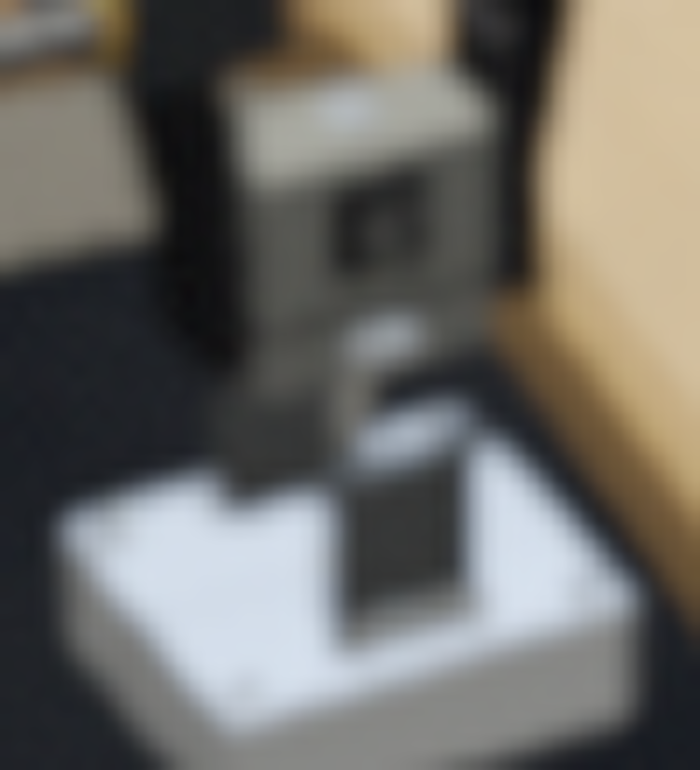

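```bash
python3 -c "
from h import *
a=np.radians(5.85);c,s=np.cos(a),np.sin(a)
def W(o,p): return (o[0]+c*p[0]-s*p[1],o[1]+s*p[0]+c*p[1],p[2])
H=(.5184,.2611); B=(.5186,.2575)
f=lambda P:((proj('s14',P)-[308,150])*14).round(0)
g=lambda P:((proj('sc14',P)-[272,92])*14).round(0)
print('near wall base',[f(W(H,(x,-.0245,.024))) for x in(-.014,.014)],'top near',[f(W(H,(x,-.0245,.06))) for x in(-.014,.014)],'far wall top', [f(W(H,(x,.0185,.06))) for x in(-.014,.014)])
print('plate',[f(W(H,(x,y,.024))) for x,y in((-.038,-.032),(.038,-.032),(-.038,.032),(.038,.032))])
print('pin',f(W(B,(0,0,.068))),f(W(B,(0,0,.06))))
print('head front top',[f(W(B,(x,-.011,.1144))) for x in(-.022,.022)],'bot',[f(W(B,(x,-.011,.0704))) for x in(-.022,.022)])
print('SCENE near wall base',[g(W(H,(x,-.0245,.024))) for x in(-.014,.014)],'top',[g(W(H,(x,-.0245,.06))) for x in(-.014,.014)])
print('plate',[g(W(H,(x,y,.024))) for x,y in((-.038,-.032),(.038,-.032),(-.038,.032))])
print('pin',g(W(B,(0,0,.066))),'head front top',[g(W(B,(x,-.011,.1144))) for x in(-.022,.022)],'bot',[g(W(B,(x,-.011,.0704))) for x in(-.022,.022)])
"
```

```text
near wall base [array([190., 648.]), array([346., 644.])] top near [array([193., 454.]), array([351., 450.])] far wall top [array([161., 384.]), array([313., 381.])]
plate [array([ 60., 666.]), array([486., 654.]), array([ 19., 553.]), array([423., 542.])]
pin [255. 374.] [254. 417.]
head front top [array([145., 137.]), array([395., 133.])] bot [array([141., 381.]), array([388., 376.])]
SCENE near wall base [array([332., 647.]), array([479., 602.])] top [array([329., 470.]), array([479., 426.])]
plate [array([223., 710.]), array([623., 587.]), array([ 62., 512.])]
pin [346. 354.] head front top [array([250., 169.]), array([494., 103.])] bot [array([256., 400.]), array([493., 331.])]
```

Emit:
servo_tool --pt "0.0035 0.0003 0.003" --pt "0.0003 0 0.005" --pt "0.0003 0 0.005" --pt "0.0003 0 0.004" --pt "0 0 0" --pt "0 0 0" --roll '[-0.002,0,0,0,0,0]'

```text
clock: 25.9
tool_pos: [0.5197, 0.2629, 0.061]
eef_rot: [0.008, 0.67, 0.742, -0.001]
contact_force: [-0.0, 0.6, -0.8]
opening: 0.504
```

```bash
python3 -c "
from h import *
go(.5187,.2611)"
```

```text
t 25.9 p [0.5197 0.2629 0.061 ] z [ 0.0098 -0.0122] yaw_y 5.89 F [-0.   0.6 -0.8] open 43.8 q6 0.25
tx,ty [-0.0017 -0.0012]
```

Emit:
servo_tool --pt "-0.0017 -0.001 0.001" --pt "0 0 0.001" --pt "0 0 0" --pt "0 0 0" --roll '[0,0,0,0]'

```text
clock: 26.3
tool_pos: [0.519, 0.2609, 0.0592]
eef_rot: [0.008, 0.67, 0.742, -0.001]
contact_force: [0.4, 0.2, -0.8]
opening: 0.504
```

```bash
python3 -c "
from h import *
go(.5188,.2611)
snap('side','s15');crop('s15','s15d',308,150,344,206,14)"
```

```text
t 26.3 p [0.519  0.2609 0.0592] z [ 0.0103 -0.0121] yaw_y 5.88 F [ 0.4  0.2 -0.8] open 43.8 q6 0.24
tx,ty [ 0.0003 -0.0002]
```

View pics/s15d.png

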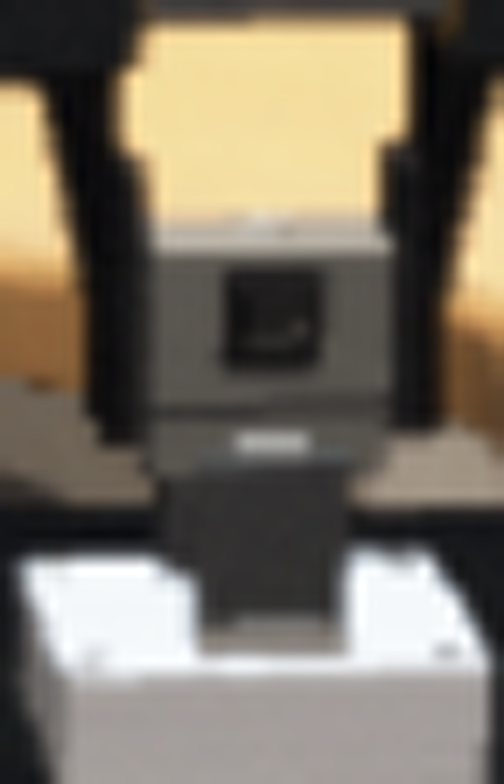

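Emit:
servo_tool --pt "0.0003 -0.0001 0.003" --pt "0 0 0.003" --pt "0 0 0.003" --pt "0 0 0" --pt "0 0 0" --roll '[0,0,0,0,0]'

```text
clock: 26.85
tool_pos: [0.519, 0.2611, 0.0494]
eef_rot: [0.008, 0.67, 0.742, -0.001]
contact_force: [0.3, 0.2, -0.6]
opening: 0.503
```

```bash
python3 -c "
from h import *
go(.5189,.2611)"
```

```text
t 26.85 p [0.519  0.2611 0.0494] z [ 0.0103 -0.0121] yaw_y 5.88 F [ 0.3  0.2 -0.6] open 43.8 q6 0.24
tx,ty [ 0.     -0.0001]
```

Emit:
servo_tool --pt "0 0 0.003" --pt "0 0 0.003" --pt "0 0 0.003" --pt "0 0 0" --pt "0 0 0" --roll '[0,0,0,0,0]'

```text
clock: 27.35
tool_pos: [0.5188, 0.2609, 0.0394]
eef_rot: [0.008, 0.67, 0.742, -0.001]
contact_force: [-0.2, 1.0, -0.2]
opening: 0.504
```

```bash
python3 -c "
from h import *
go(.5189,.2611)"
```

```text
t 27.35 p [0.5188 0.2609 0.0394] z [ 0.0096 -0.0123] yaw_y 5.89 F [-0.2  1.  -0.2] open 43.9 q6 0.24
tx,ty [0.0002 0.0001]
```

Emit:
servo_tool --pt "0 0 0.003" --pt "0 0 0.002" --pt "0 0 0.0015" --pt "0 0 0" --pt "0 0 0" --roll '[0,0,0,0,0]'

```text
clock: 27.85
tool_pos: [0.5191, 0.2609, 0.0324]
eef_rot: [0.008, 0.67, 0.742, -0.001]
contact_force: [-0.7, 0.3, -0.4]
opening: 0.506
```

```bash
python3 -c "
from h import *
go(.5189,.2611)"
```

```text
t 27.85 p [0.5191 0.2609 0.0324] z [ 0.01   -0.0122] yaw_y 5.89 F [-0.7  0.3 -0.4] open 44.0 q6 0.25
tx,ty [ 0.0002 -0.0001]
```

Emit:
servo_tool --pt "0 0 0.0012" --pt "0 0 0" --pt "0 0 0" --roll '[0,0,0]'

```text
clock: 28.15
tool_pos: [0.5191, 0.2609, 0.0316]
eef_rot: [0.008, 0.67, 0.742, -0.001]
contact_force: [-1.1, -0.5, -0.6]
opening: 0.502
```

```bash
python3 -c "
from h import *
st()
snap('side','s16');crop('s16','s16d',308,150,344,206,14);snap('scene','sc16');crop('sc16','sc16d',272,92,322,147,14)"
```

```text
t 28.15 p [0.5191 0.2609 0.0316] z [ 0.01   -0.0122] yaw_y 5.89 F [-1.1 -0.5 -0.6] open 43.7 q6 0.25
```

View pics/s16d.png

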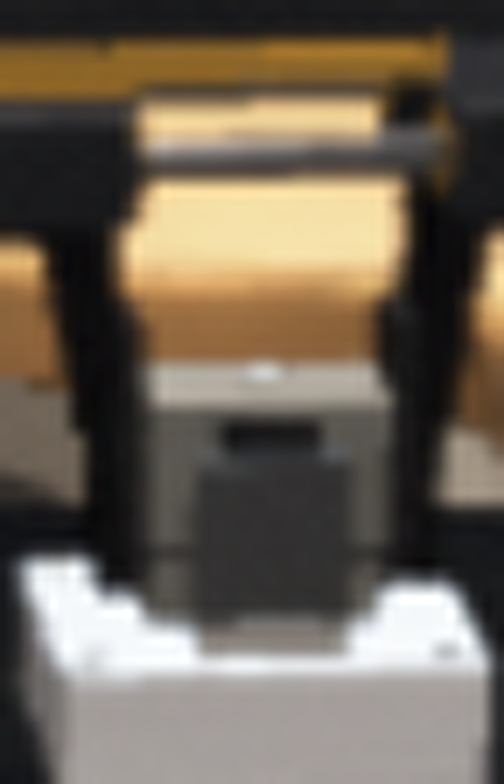

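View pics/sc16d.png

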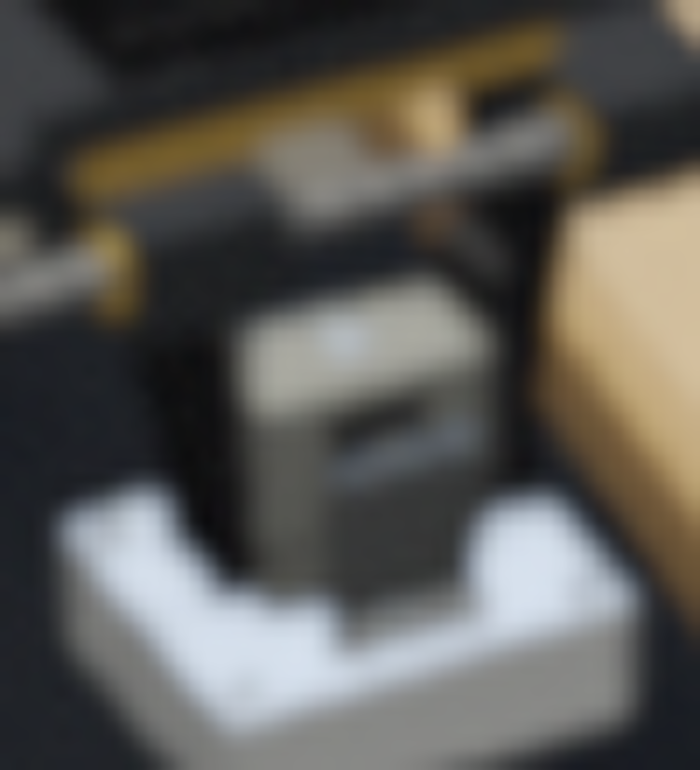

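Practically seated. Press a touch further to feel contact.

Emit:
servo_tool --pt "0 0 0.0012" --pt "0 0 0" --pt "0 0 0" --roll '[0,0,0]'

```text
clock: 28.55
tool_pos: [0.5191, 0.2609, 0.0317]
eef_rot: [0.008, 0.67, 0.742, -0.001]
contact_force: [-0.5, 0.3, -0.3]
opening: 0.505
```

```bash
python3 -c "
from h import *
st()"
```

```text
t 28.55 p [0.5191 0.2609 0.0317] z [ 0.0097 -0.0123] yaw_y 5.9 F [-0.5  0.3 -0.3] open 43.9 q6 0.25
```

Emit:
servo_tool --pt "0 0 0" --pt "0 0 0" --pt "0 0 0" --pt "0 0 0" --pt "0 0 0" --roll '[0,0,0,0,0]' --jaw -0.33

```text
clock: 29.05
tool_pos: [0.5199, 0.2611, 0.0317]
eef_rot: [0.008, 0.67, 0.742, -0.001]
contact_force: [0.4, 0.3, 0.2]
opening: 0.661
```

```bash
python3 -c "
from h import *
go(.519,.261)
snap('side','s17');crop('s17','s17d',308,150,344,206,14)"
```

```text
t 29.05 p [0.5199 0.2611 0.0317] z [ 0.0114 -0.0119] yaw_y 5.89 F [0.4 0.3 0.2] open 57.5 q6 0.25
tx,ty [-0.     -0.0009]
```

View pics/s17d.png

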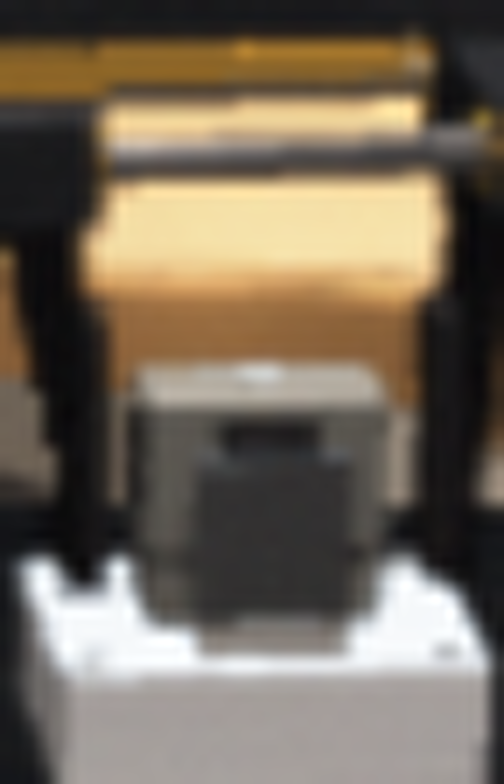

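Emit:
servo_tool --pt "0 -0.0008 -0.006" --pt "0 0 -0.012" --pt "0 0 -0.02" --pt "0 0 -0.03" --pt "0 0 -0.03" --pt "0 0 -0.02" --pt "-0.02 0 -0.01" --pt "-0.03 0 0" --pt "-0.02 0 0" --pt "0 0 0" --pt "0 0 0" --roll '[0,0,0,0,0,0,0,0,0,0,0]'

```text
clock: 30.2
tool_pos: [0.5267, 0.1925, 0.1776]
eef_rot: [0.011, 0.669, 0.743, 0.004]
contact_force: [-0.8, 1.2, -0.1]
opening: 0.665
```

```bash
python3 -c "
from h import *
st()
snap('side','s18');crop('s18','s18d',308,150,344,206,14);snap('scene','sc18');crop('sc18','sc18d',272,92,322,147,14);snap('wrist','w18')"
```

```text
t 30.2 p [0.5267 0.1925 0.1776] z [ 0.0219 -0.0089] yaw_y 5.99 F [-0.8  1.2 -0.1] open 57.8 q6 0.12
```

View pics/s18d.png

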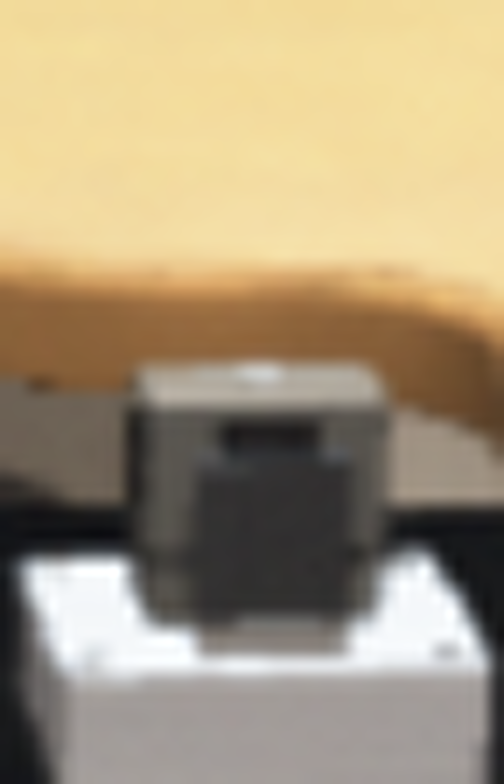

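View pics/sc18d.png

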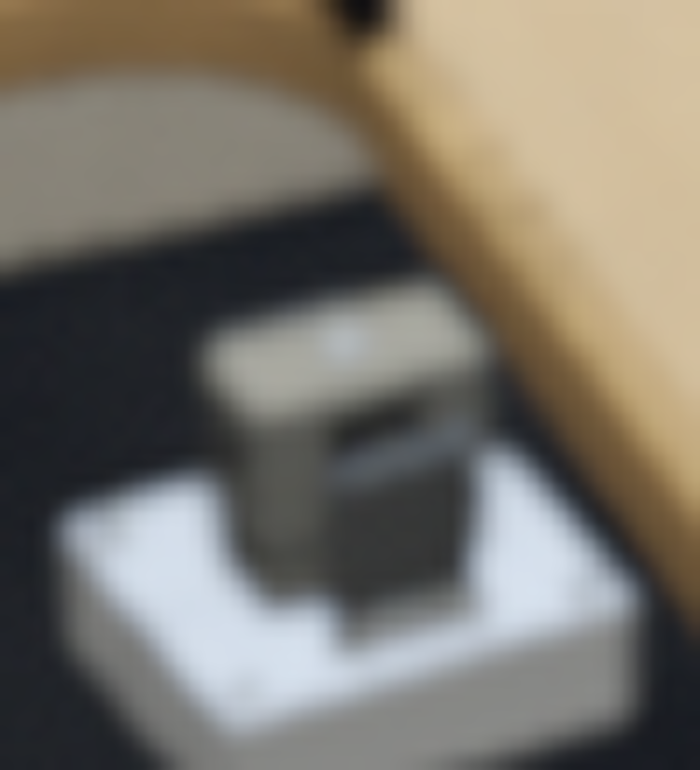

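View pics/w18.png

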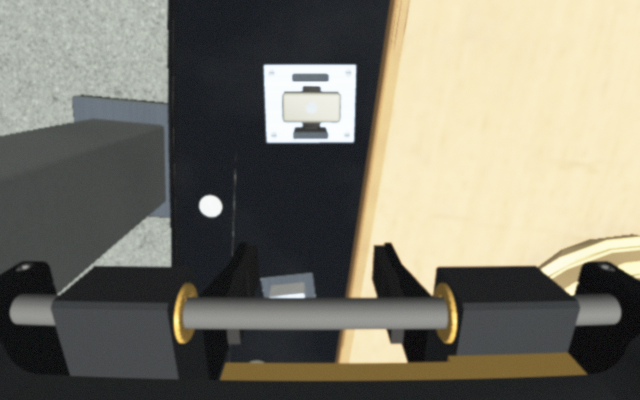

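```bash
python3 -c "
from h import *
a=np.radians(5.85);c,s=np.cos(a),np.sin(a)
def W(o,p): return (o[0]+c*p[0]-s*p[1],o[1]+s*p[0]+c*p[1],p[2])
H=(.5184,.2611)
for z in (0,.002):
  print(z,'side',[((proj('s18',W(H,(x,-.011,z+h)))-[308,150])*14).round(0) for x in(-.022,.022) for h in (.024,.068)],'wrist',[proj('w18',W(H,(x,y,z+.068))).round(1) for x,y in((-.022,.011),(.022,.011),(.022,-.011),(-.022,-.011))])
crop('w18','w18c',255,55,365,150,7)"
```

```text
0 side [array([135., 625.]), array([139., 389.]), array([377., 618.]), array([385., 383.])] wrist [array([279.9,  91.9]), array([340.2,  92.1]), array([339.4, 122.5]), array([280.6, 122.4])]
0.002 side [array([135., 614.]), array([139., 378.]), array([378., 608.]), array([385., 373.])] wrist [array([279.7,  92. ]), array([340.4,  92.1]), array([339.7, 122.8]), array([280.4, 122.7])]
```

View pics/w18c.png

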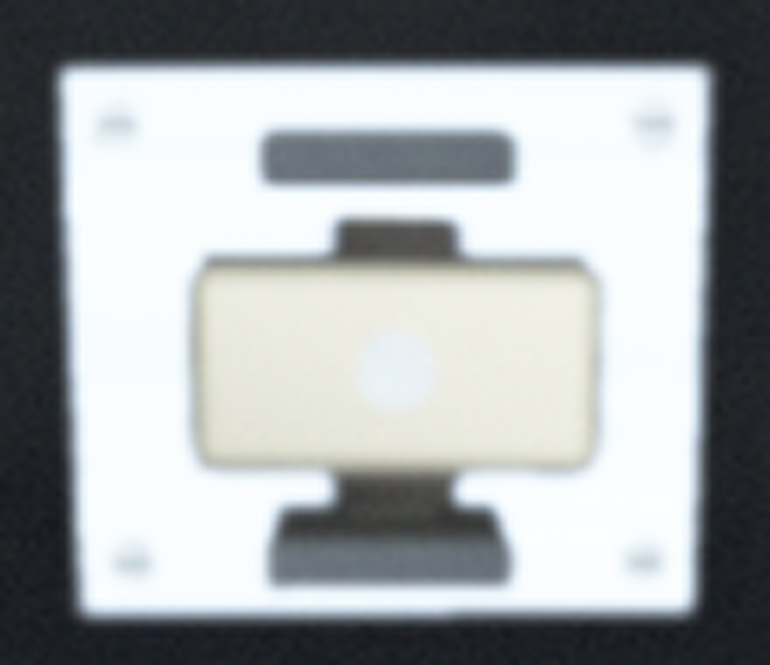

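```bash
python3 -c "
from h import *
P=lambda L,z:np.array([onz('w18',x/7+255,y/7+55,z)[:2] for x,y in L])
p=P([(60,65),(712,65),(697,614),(80,615)],.024);h=P([(193,258),(602,258),(600,468),(197,468)],.068)
print(p.mean(0).round(4),h.mean(0).round(4),P([(396,371)],.068))
w=P([(262,130),(516,130),(513,585),(268,585)],.06);print(w.mean(0).round(4))
for C in(p,h):
  for i in range(4):
    e=C[(i+1)%4]-C[i]; print('  len',np.hypot(*e).round(4),'ang',np.degrees(np.arctan2(e[1],e[0])).round(2))
"
```

```text
[0.5191 0.2605] [0.5197 0.2615] [[0.51954795 0.26075741]]
[0.5189 0.261 ]
  len 0.0774 ang 6.09
  len 0.0657 ang -83.66
  len 0.078 ang -174.05
  len 0.0655 ang 95.9
  len 0.0427 ang 6.02
  len 0.0217 ang -83.29
  len 0.043 ang -174.07
  len 0.0216 ang 95.7
```

```bash
python3 -c "
from h import *
a=cv2.imread('pics/side0.png');b=cv2.imread('pics/s18.png')
for n,(u0,v0,u1,v1) in dict(pot=(306,246,326,268),die=(282,210,298,224),gauge=(325,308,348,348)).items(): print(n,np.abs(a[v0:v1,u0:u1].astype(int)-b[v0:v1,u0:u1]).mean().round(2))
"
```

```text
pot 21.77
die 1.35
gauge 1.37
```

View pics/s18.png

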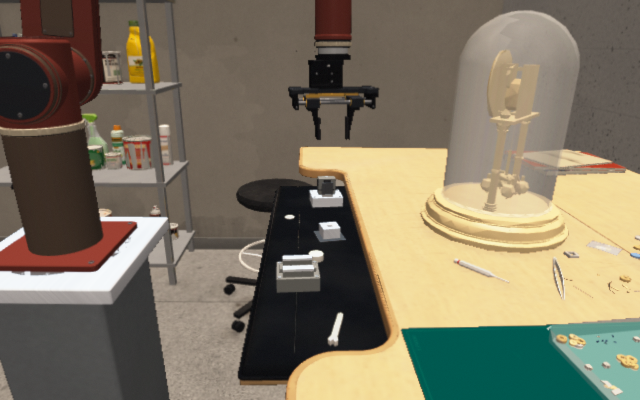

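```bash
python3 -c "
from rig import ctrl
ctrl.job_done()"
```

```text
the job is handed in; nothing more can be done
```

The job is handed in. The probe stands in the terminal between the guard walls, pin in the hole, and the gripper is open and clear of it. The job took about 30 s of the 67 s allowed.

**What I did:**
- I squeezed both buttons flush, at an opening of about 21.7 mm, and lifted the probe out of the dock.
- I stood it in the rest, let go and took it again by its two ends, at 44 mm.
- I lowered the pin into the terminal until the tool stopped going down, then opened the gripper and moved away.

**Last checks:**
- **Seating:** The tool stopped at 31.7 mm, about 0.2 mm above where it held the probe in the rest, so the underside is on the plate. The side picture agrees. I never felt a clear contact force (readings stayed within about 2 N), so full seating rests on the height and the pictures.
- **Position:** The head is parallel to the terminal. The last wrist picture puts it about 0.6–0.8 mm towards +x, roughly the pin's play in the hole. The side camera suggested a small shift the other way, so I can't pin it down closer than about 1 mm.
- **Other things nearby:** The gauge and the die/pot object near the terminal show no change between the first and last side pictures. The automatic check on the other one, by the dock, did not match, most likely because the probe's head stood partly in that patch before. By eye it is in the same place.

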